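Unstack the bit cases into their trays

ROBOT

A 6-joint arm with a two-finger parallel gripper is mounted at the origin on a cart in front of the work surface, level with it; the furniture and walls round the work are solid. World frame = base frame: x ahead of the robot, y to its left, z up, the work surface at z = 0. Lengths are in mm, angles in rad, forces in N, time in s.
With the tool pointing down it reaches from about 250 to 850 mm from the base axis. Payload 12.5 kg.
Tool frame: the origin (TCP) lies at the very end of the fingers, on their centre line; the grasp point (between the pads) lies 19 mm behind it (env.grip_point_offset is the z of the grasp point in the tool frame, in mm); z points along the fingers, y is the direction in which the jaws open and shut (so a half turn about z gives the same grasp; the last joint's range is limited). The gripper opens to 93 mm and grips with 3 to 60 N. Pads are 15 mm wide; open, the fingers measure 128 mm over their backs; the gripper's body (75 mm by 188 mm) begins 65 mm behind the grasp point.
Start: joints at [1.179, 0.351, 1.652, -0, 1.139, -0.085], TCP at [166.074, 524.313, 218.633] pointing down, gripper open.
Joint ranges: [-2.75, 2.75], [-0.79, 2.1], [0.01, 2.65], [-1.57, 4.71], [0.07, 3.14], [-2.87, 2.87]. Speed limits (rad/s): [2.22, 2.22, 2.79, 3.14, 3.14, 3.14].

INTERFACE

Orientations are given as a 3x3 rotation matrix whose columns are the frame's x, y, z axes.
In Python, from bench import env, imaging, ticket gives the robot as it stands.
- The arm moves only by the tool step_arm, never from a script. Its argument "motion" is a list of rows, each an object with "travel": the shift along the tool's x, y, z in cm, a list of three; "roll": the turn about the tool's z in degrees; "jaw": the finger opening in cm, from 0 to 9.3. A call has 1 to 8 rows; each row is the pose to reach, as a shift and turn from the pose measured when the call began, along the tool's axes at that moment; what a row does not reach only later rows make up. A row lasts 1/10 s, in which the tool goes at most 50 mm and 8.59 degrees, less where a joint would pass 70% of its speed; a pose out of reach is approached as far as the arm can. A call with a gripper value outside its range is refused whole. The fingers move at their own pace and stop on an object; "grip_force" is the grip in N (left out, the last holds). Time passes only in rows, so rows that repeat a pose let the fingers close. It gives the time, the measured TCP pose, the force and the opening at its end, in the units of the state.
- env.observe(): the state, without advancing time (a new reading comes with each control period).
- imaging.camera(name): name is "scene" or "top" or "wrist"; returns (picture, depth): 420x560x3 uint8, red, green, blue; 420x560 float32, mm along the optical axis (not along the pixel's ray), 0 where there is no reading.
- imaging.calibration(name): a dict with "K" (3x3 intrinsics, pixels), "k1" (the pictures are not rectified: a ray, as slopes to the right and down, at radius r is drawn at 1 + k1 r^2 times it, then the intrinsics apply), "world_from_camera" (4x4, takes a point from camera to world coordinates). Camera axes: x right, y up, looking along -z (the intrinsics and any distortion apply to the point x, -y, -z); pixel columns grow to the right and rows downward; lengths in mm; the calibration is good to about 2 mm. A picture is of the moment at which its call begins: read the wrist's pose just before it. calibration takes no time and is no camera call; for the wrist camera it gives the pose at the moment of the call.
- ticket.job_done(): hands the job in, once; it reports no verdict.
The state is a dict: "time": time; "joints": joint angles; "joint_vel": joint speeds; "joint_efforts": joint torques, N m; "tcp_pos": TCP position; "orientation": TCP orientation; "contact_force": force on the tool from outside, world axes, zero at the start; "torque": the same for the moment, N m; "grip_width": finger opening in mm.
Only numpy, scipy, OpenCV 4.12 (cv2) and the standard library are available. Lean on these libraries where they do the work, as an engineer would, in place of code of your own. Each camera call takes 0.05 s, during which the arm holds its last target.

TASK

The four bit cases have been left piled two on two. Take the piles apart and set each case down flat in the tray lined with the colour of its lid, centred and square with the tray (long side along long side, either way round). Keep the cases lid up all the time, since the bits lie loose inside, and leave the tape measure and the roll of black tape where they are.

Things in the scene. Friction and masses are not known exactly. Their poses are not given: they have to be found in the camera images.
- case_red: large bit case with a red lid over a black base, a plain closed rigid box 56 x 40 x 38 mm (its own x, y, z; the grip is across y), 0.16 kg give or take a third; at the start it stands on the work board (a wooden board with its top 60 mm above the table) with a small case on top of it. Origin: centre of its underside; x along its length, z up out of the lid. The lid does not open.
- case_blue: large bit case with a blue lid over a black base, a plain closed rigid box 56 x 40 x 38 mm (its own x, y, z; the grip is across y), 0.16 kg give or take a third; at the start it stands on the work board (a wooden board with its top 60 mm above the table) with a small case on top of it. Origin: centre of its underside; x along its length, z up out of the lid. The lid does not open.
- case_yellow: small bit case with a yellow lid over a black base, a plain closed rigid box 42 x 34 x 34 mm (its own x, y, z; the grip is across y), 0.10 kg give or take a third; at the start it lies on top of a large case, either one, roughly centred, turned up to about 28 degrees from it. Origin: centre of its underside; x along its length, z up out of the lid. The lid does not open.
- case_green: small bit case with a green lid over a black base, a plain closed rigid box 42 x 34 x 34 mm (its own x, y, z; the grip is across y), 0.10 kg give or take a third; at the start it lies on top of a large case, either one, roughly centred, turned up to about 28 degrees from it. Origin: centre of its underside; x along its length, z up out of the lid. The lid does not open.
- tray_red: shallow wooden tray with dark rims and a red liner, fixed on the work board, outside 78 x 66 x 7 mm (its own x, y, z); floor 4 mm above its underside, inner floor 72 x 60 mm, rim 3 mm thick and 3 mm above the floor. Origin: centre of its underside (on the board, 60 mm above the table); x along its length, z up.
- tray_blue: shallow wooden tray with dark rims and a blue liner, fixed on the work board, outside 78 x 66 x 7 mm (its own x, y, z); floor 4 mm above its underside, inner floor 72 x 60 mm, rim 3 mm thick and 3 mm above the floor. Origin: centre of its underside (on the board, 60 mm above the table); x along its length, z up.
- tray_yellow: shallow wooden tray with dark rims and a yellow liner, fixed on the work board, outside 78 x 66 x 7 mm (its own x, y, z); floor 4 mm above its underside, inner floor 72 x 60 mm, rim 3 mm thick and 3 mm above the floor. Origin: centre of its underside (on the board, 60 mm above the table); x along its length, z up.
- tray_green: shallow wooden tray with dark rims and a green liner, fixed on the work board, outside 78 x 66 x 7 mm (its own x, y, z); floor 4 mm above its underside, inner floor 72 x 60 mm, rim 3 mm thick and 3 mm above the floor. Origin: centre of its underside (on the board, 60 mm above the table); x along its length, z up.
- measure: bystander, loose, at the edge of the work board nearest the robot: yellow tape measure standing upright, 36 x 76 x 64 mm; origin at the centre of its underside, z up. To be left alone.
- black_tape: bystander, loose, at the edge of the work board nearest the robot: small roll of black tape lying flat, 62 mm across, 19 mm high; origin at the centre of its underside, z up. To be left alone.

How it is judged (in metres and radians):
At the end, for the whole second after the job is handed in: Each case rests, released and still, lid up (within 3 degrees) flat on the floor of the tray of its own colour: its centre within 8 mm of the tray's centre and its long axis within 0.2 rad of the tray's, either way round (horizontal distance between case_red and tray_red below 0.008 m and angle between the x axis of case_red and the x axis of tray_red, either way round below 0.2 rad and angle between each of case_red, case_blue, case_yellow, case_green's own z axis and vertical below 0.05 rad and z of case_red in the frame of tray_red between 0.002 and 0.0065 m and linear speed of each of case_red, case_blue, case_yellow, case_green below 0.02 m/s and horizontal distance between case_blue and tray_blue below 0.008 m and angle between the x axis of case_blue and the x axis of tray_blue, either way round below 0.2 rad and z of case_blue in the frame of tray_blue between 0.002 and 0.0065 m and horizontal distance between case_yellow and tray_yellow below 0.008 m and angle between the x axis of case_yellow and the x axis of tray_yellow, either way round below 0.2 rad and z of case_yellow in the frame of tray_yellow between 0.002 and 0.0065 m and horizontal distance between case_green and tray_green below 0.008 m and angle between the x axis of case_green and the x axis of tray_green, either way round below 0.2 rad and z of case_green in the frame of tray_green between 0.002 and 0.0065 m); the robot touches nothing.
It fails at once if a case is tipped by more than about 35 degrees (angle between any of case_red, case_blue, case_yellow, case_green's own z axis and vertical above 0.6 rad).
It fails at once if the roll of black tape is moved by more than 2 cm (distance of black_tape from where it was at the start of the episode above 0.02 m).
It fails at once if the tape measure is moved by more than 2 cm (distance of measure from where it was at the start of the episode above 0.02 m).
It also fails if it takes over 99 s, if anything falls off the work surface, if the arm or the gripper's body presses on something with over 40 N, if the wrist force passes 120 N, or if a joint passes its speed limit or range.

## Working session

There is one attempt and no reset: what is moved stays moved. The work goes in short steps, Python scripts to look and compute and a tool call to move; the robot and the scene stay as the last step left them, time stands still between calls to the robot, and variables do not carry over. Pictures are saved under pics/ and viewed, and the job is handed in when it is done.

Besides the shell and the picture viewer there is one more tool, called after "Request:" by a JSON object that holds its "method" and its "body", one argument or row to a line. step_arm: Moves the arm, as the interface text tells. Its arguments: {"type":"object","properties":{"motion":{"type":"array","items":{"type":"object","properties":{"travel":{"type":"array","items":{"type":"number"}},"roll":{"type":"number"},"jaw":{"type":"number"}}}},"grip_force":{"type":"number"}},"required":["motion"]}

```bash
mkdir -p pics; python3 - <<'E'
from bench import env, imaging
import cv2, json
for n in ["scene","top","wrist"]:
    p,d=imaging.camera(n); cv2.imwrite(f"pics/{n}0.png",p[:,:,::-1])
    import numpy as np
    np.save(f"pics/{n}0d.npy",d)
    c=imaging.calibration(n); print(n,c)
print(env.observe(), env.grip_point_offset)
E
```

```text
scene {'K': array([[539.15609649,   0.        , 282.41794075],
       [  0.        , 539.15609649, 204.47619374],
       [  0.        ,   0.        ,   1.        ]]), 'k1': 0.012474554330399354, 'world_from_camera': array([[ 5.42995373e-01,  3.85544201e-01, -7.45997114e-01,
        -1.51854390e+02],
       [-8.39571831e-01,  2.66803334e-01, -4.73217837e-01,
        -5.98508202e+02],
       [ 1.65881247e-02,  8.83273259e-01,  4.68565026e-01,
         5.16805249e+02],
       [ 0.00000000e+00,  0.00000000e+00,  0.00000000e+00,
         1.00000000e+00]])}
top {'K': array([[414.24925865,   0.        , 282.95776924],
       [  0.        , 414.24925865, 217.92807168],
       [  0.        ,   0.        ,   1.        ]]), 'k1': -0.038631674827931624, 'world_from_camera': array([[-1.56019306e-05,  9.95935944e-01, -9.00643974e-02,
         4.17284269e+02],
       [-9.99825621e-01,  1.66634818e-03,  1.85997498e-02,
        -2.00740359e+02],
       [ 1.86742380e-02,  9.00489822e-02,  9.95762248e-01,
         9.86815394e+02],
       [ 0.00000000e+00,  0.00000000e+00,  0.00000000e+00,
         1.00
[... 676 characters left out ...]
    1.13910512e+00, -8.45818897e-02]), 'joint_vel': array([ 0.00157109, -0.00226304, -0.00287369, -0.00192307, -0.00127186,
       -0.00031315]), 'joint_efforts': array([ 1.52910983e-03, -4.97464406e+01, -2.85348326e+01,  6.99652405e-02,
        2.45339196e-02, -7.79840798e-05]), 'tcp_pos': array([165.96273529, 524.1049006 , 218.2482031 ]), 'orientation': array([[-9.53315220e-01,  3.01976807e-01, -3.16386937e-04],
       [ 3.01976966e-01,  9.53314899e-01, -7.84452331e-04],
       [ 6.47299708e-05, -8.43371914e-04, -9.99999642e-01]]), 'contact_force': array([ 0.4619159 , -0.32405455, -0.56335434]), 'torque': array([ 0.0265051 , -0.02580915, -0.00135268]), 'grip_width': 93.0479527536868} -18.8
```

View pics/top0.png

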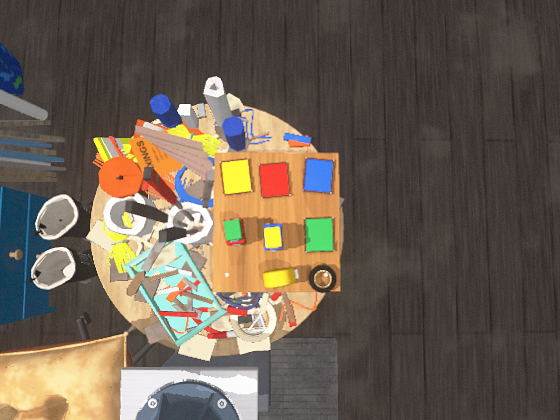

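View pics/scene0.png

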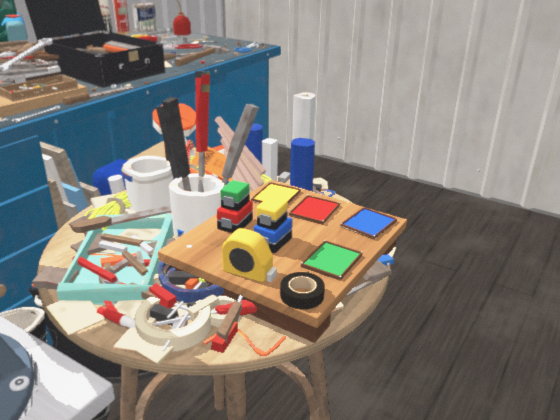

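View pics/wrist0.png

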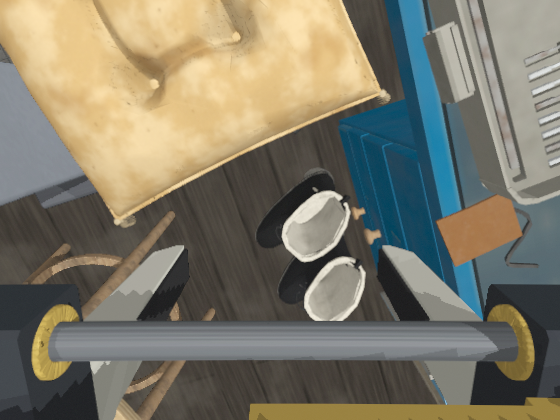

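The top view shows the trays in a row: yellow (236,176), red (275,180), blue (319,176), with green at (319,235). Green sits on red at (234,232) and yellow on blue at (273,237). The measure is at (280,279), the tape at (322,278), and a cup of tall tools stands left of the board at (185,222). I'll measure these next.

```bash
cat > h.py <<'E'
import numpy as np, cv2
from bench import env, imaging
def world(name,d,cal=None):
    c=cal or imaging.calibration(name); K=c["K"]
    H,W=d.shape; u,v=np.meshgrid(np.arange(W),np.arange(H))
    pts=np.stack([u,v],-1).reshape(-1,1,2).astype(float)
    n=cv2.undistortPoints(pts,K,np.array([c["k1"],0,0,0,0.]),None,None).reshape(H,W,2)
    P=np.stack([n[...,0]*d,-n[...,1]*d,-d,np.ones_like(d)],-1)
    return (P@c["world_from_camera"].T)[...,:3]
def mask(p,col):
    h=cv2.cvtColor(p,cv2.COLOR_RGB2HSV).astype(int); H,S,V=h[...,0],h[...,1],h[...,2]
    ok=(S>170)&(V>100)
    return ok&{"red":(H<5)|(H>175),"yellow":(H>24)&(H<34),"green":(H>45)&(H<80),"blue":(H>100)&(H<125)}[col]
def blobs(name,p,d,cal=None,zmin=50,zmax=200,amin=60):
    X=world(name,d,cal)
    for col in ["red","blue","yellow","green"]:
        m=mask(p,col)&(d>0)&(X[...,2]>zmin)&(X[...,2]<zmax)
        for lo,hi in [(50,75),(85,112),(112,145)]:
            mm=(m&(X[...,2]>lo)&(X[...,2]<hi)).astype(np.uint8)
            n,l,s,c=cv2.connectedComponentsWithStats(mm)
            for i in range(1,n):
                if s[i,4]<amin: continue
                Q=X[l==i]; z=np.median(Q[:,2]); Q=Q[abs(Q[:,2]-z)<6]
                r=cv2.minAreaRect(Q[:,:2].astype(np.float32))
                (cx,cy),(w,h),a=r
                if w<h: w,h,a=h,w,a+90
                print(col,f"n{s[i,4]} px({c[i][0]:.0f},{c[i][1]:.0f}) c({cx:.1f},{cy:.1f}) z{z:.1f} {w:.1f}x{h:.1f} long {((a+90)%180)-90:.1f}deg")
E
cat > a.py <<'E'
from h import *
p=cv2.imread("pics/top0.png")[:,:,::-1].copy(); d=np.load("pics/top0d.npy")
blobs("top",p,d)
X=world("top",d)
s=(slice(80,345),slice(90,350))
z=X[s][...,2]
v=cv2.applyColorMap(np.clip(z,0,255).astype(np.uint8),cv2.COLORMAP_JET)
cv2.imwrite("pics/h0.png",cv2.resize(v,None,fx=2.2,fy=2.2,interpolation=0))
cv2.imwrite("pics/topz.png",cv2.resize(cv2.imread("pics/top0.png")[150:295,170:350],None,fx=4,fy=4,interpolation=2))
for (u,w) in [(185,222),(160,190),(120,175),(234,130),(165,110),(214,90),(175,145),(280,279),(322,265),(345,220)]:
    q=X[w-8:w+9,u-8:u+9].reshape(-1,3); i=q[:,2].argmax(); print(u,w,q[i].round())
big=(X[...,2]>110)&(X[...,0]>150)&(X[...,2]<400)
n,l,st,c=cv2.connectedComponentsWithStats(big.astype(np.uint8))
for i in range(1,n):
    if st[i,4]>10:
        Q=X[l==i]; print(st[i],Q.min(0).round(),Q.max(0).round())
E
python3 a.py
```

```text
red n843 px(274,179) c(588.0,-197.8) z64.5 73.3x61.0 long 6.1deg
blue n770 px(318,175) c(598.3,-296.8) z64.7 70.1x57.8 long -5.5deg
blue n133 px(183,191) c(561.1,6.3) z56.6 89.7x28.6 long 40.0deg
blue n221 px(160,104) c(742.5,48.7) z119.5 40.2x40.0 long 19.1deg
blue n62 px(233,121) c(696.1,-110.0) z138.2 40.5x22.7 long -84.1deg
yellow n829 px(236,176) c(594.6,-111.9) z64.7 72.3x59.2 long 7.1deg
yellow n188 px(101,149) c(649.7,181.8) z96.5 57.0x15.3 long 28.1deg
yellow n285 px(273,237) c(454.8,-195.2) z132.2 38.9x31.3 long 7.3deg
yellow n307 px(276,279) c(369.4,-203.1) z121.8 43.8x29.9 long -81.8deg
185 222 [465. -13. 197.]
160 190 [ 417. -201.  987.]
120 175 [583. 118. 189.]
234 130 [ 671. -100.  143.]
165 110 [ 417. -201.  987.]
214 90 [751. -93. 215.]
175 145 [ 417. -201.  987.]
280 279 [ 417. -201.  987.]
322 265 [ 417. -201.  987.]
345 220 [ 514. -341.   65.]
[203  76  27  40 712] [ 720. -101.  110.] [765. -60. 215.]
[149  94  23  22 362] [720.  26. 110.] [766.  73. 124.]
[222 116  23  25 429] [ 664. -135.  110.] [709. -89. 143.]
[135 125  36  20 393] [656.  27. 110.] [689.  90. 153.]
[  99  157   83   51 2042] [519.  -2. 110.] [610. 143. 284.]
[202 170  13  37 303] [520. -89. 115.] [574. -46. 242.]
[124 201  43  21 510] [489.  31. 110.] [518.  80. 228.]
[224 218  18  24 347] [ 447. -130.  110.] [496. -95. 136.]
[263 225  19  24 353] [ 433. -213.  111.] [ 481. -175.  135.]
[159 226  29  16 352] [442. -16. 112.] [474.   3. 264.]
[264 268  27  20 422] [ 351. -232.  110.] [ 391. -177.  127.]
```

View pics/topz.png

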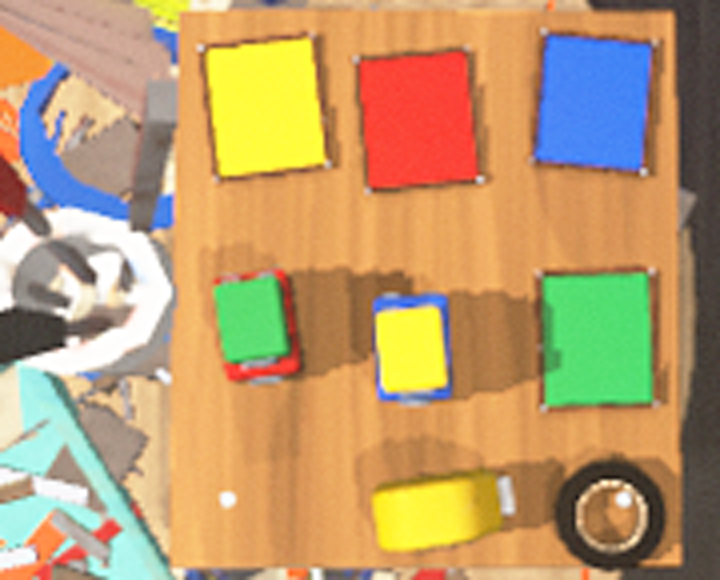

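View pics/h0.png

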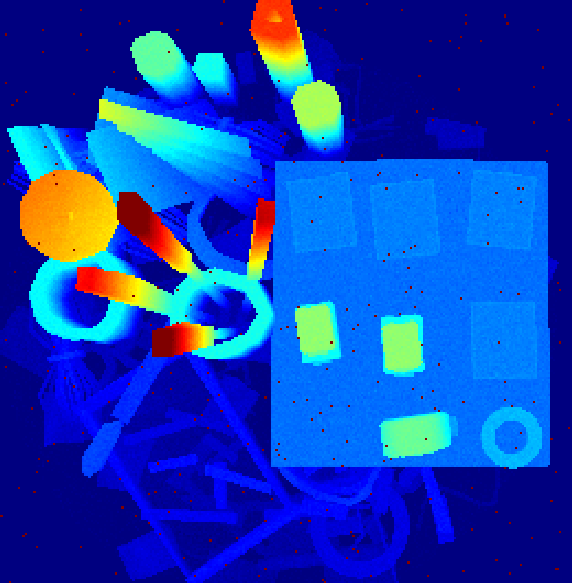

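```bash
cat > b.py <<'E'
from h import *
d=np.load("pics/top0d.npy"); X=world("top",d)
for nm,(u0,u1,v0,v1) in dict(wrench=(200,217,165,212),pliers=(155,195,222,250),cup=(165,216,195,245),scr=(140,190,160,215)).items():
    Q=X[v0:v1,u0:u1].reshape(-1,3); Q=Q[(Q[:,2]<320)&(Q[:,0]>300)]
    for lo in range(90,300,20):
        q=Q[(Q[:,2]>=lo)&(Q[:,2]<lo+20)]
        if len(q)>3: print(nm,lo,len(q),np.percentile(q,[3,97],axis=0).round().tolist())
p,_=cv2.imread("pics/top0.png"),0
# small/large lids at looser thresholds
hsv=cv2.cvtColor(p,cv2.COLOR_BGR2HSV)
print(hsv[232,234],hsv[235,319],hsv[237,273],hsv[222,273],hsv[245,243])
E
python3 b.py; python3 - <<'E'
import cv2
cv2.imwrite("pics/sc.png",cv2.resize(cv2.imread("pics/scene0.png")[60:320,140:420],None,fx=2.3,fy=2.3,interpolation=2))
E
```

```text
wrench 90 43 [[512.0, -54.0, 95.0], [525.0, -39.0, 105.0]]
wrench 110 21 [[521.0, -60.0, 115.0], [535.0, -46.0, 128.0]]
wrench 130 27 [[523.0, -65.0, 131.0], [543.0, -52.0, 149.0]]
wrench 150 28 [[529.0, -70.0, 152.0], [536.0, -55.0, 168.0]]
wrench 170 39 [[533.0, -75.0, 171.0], [552.0, -59.0, 188.0]]
wrench 190 45 [[539.0, -80.0, 191.0], [559.0, -64.0, 209.0]]
wrench 210 49 [[546.0, -85.0, 212.0], [566.0, -70.0, 229.0]]
wrench 230 94 [[553.0, -88.0, 231.0], [573.0, -75.0, 240.0]]
pliers 90 146 [[446.0, -27.0, 95.0], [488.0, 33.0, 105.0]]
pliers 110 11 [[458.0, -16.0, 113.0], [471.0, -15.0, 130.0]]
pliers 130 21 [[457.0, -16.0, 130.0], [473.0, -15.0, 148.0]]
pliers 150 32 [[454.0, -16.0, 151.0], [473.0, -11.0, 169.0]]
pliers 170 35 [[451.0, -15.0, 172.0], [473.0, -9.0, 189.0]]
pliers 190 40 [[448.0, -14.0, 192.0], [473.0, -6.0, 210.0]]
pliers 210 45 [[447.0, -13.0, 211.0], [470.0, -4.0, 229.0]]
pliers 230 44 [[445.0, -12.0, 232.0], [467.0, -3.0, 249.0]]
pliers 250 124 [[442.0, -11.0, 251.0], [464.0, 3.0, 264.0]]
cup 90 701 [[448.0, -61.0, 93.0], [527.0, 30.0, 106.0]]
cup 110 66 [[461
[... 365 characters left out ...]
0, -3.0, 249.0]]
cup 250 49 [[442.0, -11.0, 250.0], [464.0, -7.0, 264.0]]
scr 90 172 [[505.0, -15.0, 92.0], [540.0, 92.0, 108.0]]
scr 110 43 [[503.0, -1.0, 111.0], [530.0, 37.0, 130.0]]
scr 130 58 [[501.0, 1.0, 131.0], [536.0, 43.0, 149.0]]
scr 150 135 [[500.0, 2.0, 152.0], [579.0, 70.0, 170.0]]
scr 170 125 [[498.0, 4.0, 171.0], [578.0, 69.0, 189.0]]
scr 190 87 [[497.0, 6.0, 190.0], [550.0, 58.0, 209.0]]
scr 210 68 [[531.0, 7.0, 211.0], [554.0, 15.0, 229.0]]
scr 230 79 [[535.0, 9.0, 231.0], [561.0, 20.0, 248.0]]
scr 250 95 [[541.0, 11.0, 251.0], [565.0, 26.0, 269.0]]
scr 270 149 [[547.0, 13.0, 271.0], [570.0, 28.0, 283.0]]
[ 65 149 221] [ 66 161 222] [ 30 192 255] [ 15 165 190] [ 14 150 170]
```

View pics/sc.png

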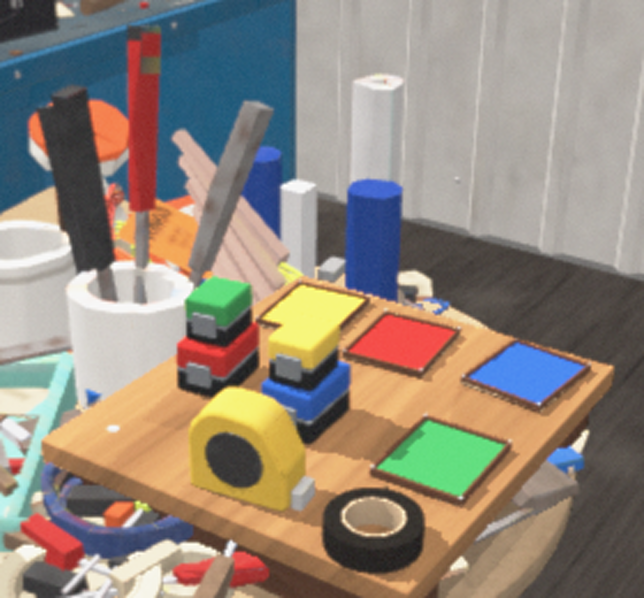

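```bash
cat >> h.py <<'E'
def go(x,y,z,alpha):
    s=env.observe(); R=s["orientation"]; t=R.T@(np.array([x,y,z])-s["tcp_pos"])/10
    a=np.degrees(np.arctan2(R[1,0],R[0,0])); r=-(alpha-a); r=(r+180)%360-180
    print("t=%.1f"%s["time"],"tcp",s["tcp_pos"].round(1),"alpha %.1f"%a,"travel cm",t.round(2),"roll %.1f"%r,"F",s["contact_force"].round(1),"w %.1f"%s["grip_width"], "q",s["joints"].round(2))
E
echo
```

Request:
{"method": "step_arm", "body": {
  "motion": [
    {"travel": [0,0,-5],"roll": 8},
    {"travel": [0,0,-10],"roll": 16},
    {"travel": [0,0,-13],"roll": 24},
    {"travel": [0,0,-13],"roll": 32},
    {"travel": [0,0,-13],"roll": 40},
    {"travel": [0,0,-13],"roll": 48},
    {"travel": [0,0,-13],"roll": 55}
  ]
}}

```text
invalid input
```

```bash
python3 -c "
from h import *
go(470,-160,345,7)"
```

```text
t=0.1 tcp [166.  524.1 218.2] alpha 162.4 travel cm [-49.64 -56.05 -12.63] roll 155.4 F [ 0.5 -0.3 -0.6] w 93.0 q [ 1.18  0.35  1.65 -0.    1.14 -0.08]
```

Request:
{"method": "step_arm", "body": {
  "motion": [
    {"travel": [0,0,-5],"roll": 8,"jaw": 9.3},
    {"travel": [0,0,-10],"roll": 16,"jaw": 9.3},
    {"travel": [0,0,-13],"roll": 24,"jaw": 9.3},
    {"travel": [0,0,-13],"roll": 32,"jaw": 9.3},
    {"travel": [0,0,-13],"roll": 40,"jaw": 9.3}
  ],
  "grip_force": 20
}}

```text
time: 0.65
tcp_pos: [166.1, 524.3, 349.1]
orientation: [[-0.531, 0.847, 0.0], [0.847, 0.531, 0.001], [0.0, 0.0, -1.0]]
contact_force: [0.5, -0.0, 0.1]
grip_width: 92.8
```

```bash
python3 -c "
from h import *
go(440,-150,345,7)"
```

```text
t=0.7 tcp [166.1 524.3 349.1] alpha 122.1 travel cm [-71.68 -12.62   0.37] roll 115.1 F [ 0.5 -0.   0.1] w 92.8 q [1.18 0.25 1.47 0.   1.42 0.62]
```

Request:
{"method": "step_arm", "body": {
  "motion": [
    {"travel": [-4.5,-0.8,0],"roll": 8,"jaw": 9.3},
    {"travel": [-9,-1.6,0],"roll": 16,"jaw": 9.3},
    {"travel": [-13.5,-2.4,0],"roll": 24,"jaw": 9.3},
    {"travel": [-18,-3.2,0],"roll": 32,"jaw": 9.3},
    {"travel": [-22.5,-4,0],"roll": 40,"jaw": 9.3},
    {"travel": [-27,-4.8,0],"roll": 48,"jaw": 9.3},
    {"travel": [-31.5,-5.6,0],"roll": 56,"jaw": 9.3},
    {"travel": [-36,-6.4,0],"roll": 64,"jaw": 9.3}
  ]
}}

```text
time: 1.45
tcp_pos: [303.2, 183.6, 348.9]
orientation: [[0.533, 0.846, 0.001], [0.846, -0.533, 0.001], [0.001, 0.0, -1.0]]
contact_force: [0.6, 0.2, -0.0]
grip_width: 92.9
```

```bash
python3 -c "
from h import *
go(440,-150,345,7)"
```

```text
t=1.4 tcp [303.2 183.6 348.9] alpha 57.8 travel cm [-20.94  29.36   0.38] roll 50.8 F [ 0.6  0.2 -0. ] w 92.9 q [ 0.41 -0.15  1.89  0.    1.4   0.97]
```

Request:
{"method": "step_arm", "body": {
  "motion": [
    {"travel": [-2.6,3.7,0],"roll": 8,"jaw": 9.3},
    {"travel": [-5.2,7.3,0],"roll": 16,"jaw": 9.3},
    {"travel": [-7.9,11,0],"roll": 24,"jaw": 9.3},
    {"travel": [-10.5,14.7,0],"roll": 32,"jaw": 9.3},
    {"travel": [-13.1,18.4,0],"roll": 40,"jaw": 9.3},
    {"travel": [-15.7,22,0],"roll": 48,"jaw": 9.3},
    {"travel": [-18.3,25.7,0],"roll": 51,"jaw": 9.3},
    {"travel": [-20.9,29.4,0],"roll": 51,"jaw": 9.3}
  ]
}}

```text
time: 2.25
tcp_pos: [440.8, -151.9, 348.7]
orientation: [[0.993, 0.116, 0.001], [0.116, -0.993, 0.001], [0.001, -0.001, -1.0]]
contact_force: [0.9, 0.9, 0.5]
grip_width: 93.0
```

```bash
cat > look.py <<'E'
import sys
from h import *
n=sys.argv[1]; go(0,0,0,0)
cal=imaging.calibration("wrist"); p,d=imaging.camera("wrist")
cv2.imwrite(f"pics/{n}.png",p[:,:,::-1]); np.save(f"pics/{n}d.npy",d); np.save(f"pics/{n}c.npy",cal,allow_pickle=True)
blobs("wrist",p,d,cal,amin=200)
E
python3 look.py w1
```

```text
t=2.2 tcp [ 440.8 -151.9  348.7] alpha 6.7 travel cm [-42.04 -20.17  34.85] roll 6.7 F [0.9 0.9 0.5] w 93.0 q [-0.43  0.08  1.67  0.    1.39  1.02]
red n3725 px(338,43) c(585.1,-198.0) z64.9 72.5x60.5 long 5.4deg
red n228 px(254,125) c(484.8,-117.5) z97.9 53.4x29.0 long 57.4deg
blue n1264 px(157,46) c(561.9,5.6) z57.6 93.1x33.3 long 31.2deg
blue n3618 px(427,43) c(596.1,-297.3) z64.8 71.9x59.4 long -5.1deg
blue n427 px(317,148) c(456.5,-194.8) z97.9 54.5x39.2 long 2.3deg
yellow n3321 px(262,31) c(588.2,-112.0) z65.0 64.0x59.7 long 7.4deg
yellow n621 px(322,226) c(371.3,-207.2) z102.2 64.6x31.1 long -81.0deg
yellow n1259 px(324,168) c(453.2,-194.9) z132.2 41.8x34.0 long 6.1deg
yellow n1244 px(321,239) c(369.2,-205.8) z121.3 47.5x34.1 long -82.1deg
green n736 px(412,147) c(484.4,-304.3) z64.6 58.6x38.9 long 70.2deg
green n971 px(246,144) c(468.9,-112.8) z132.3 41.0x32.3 long 9.5deg
```

View pics/w1.png

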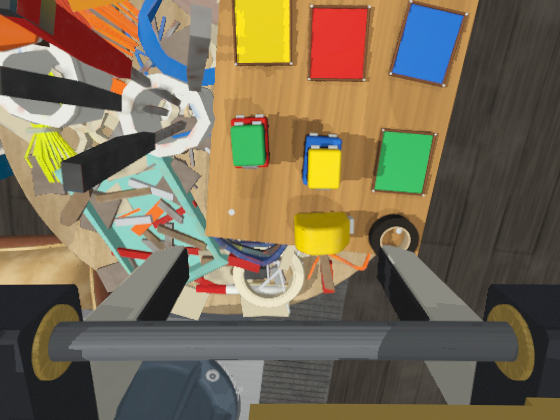

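The wrist view shows the piles clearly: green on red at (246,144), yellow on blue at (324,168), and the red and blue trays at (338,43) and (427,43). The wrench handle leans close to the yellow tray. I'll grip the yellow case off-centre so the gripper body clears the wrench.

```bash
python3 -c "
from h import *
go(465,-193.6,160,6.1);go(465,-193.6,104.5,6.1)"
```

```text
t=2.3 tcp [ 442.4 -156.4  348. ] alpha 6.6 travel cm [ 1.81  3.94 18.8 ] roll 0.5 F [-2.5 -0.6 -3.3] w 93.1 q [-0.44  0.09  1.66 -0.    1.39  1.02]
t=2.3 tcp [ 442.4 -156.4  348. ] alpha 6.6 travel cm [ 1.81  3.94 24.35] roll 0.5 F [-2.5 -0.6 -3.3] w 93.1 q [-0.44  0.09  1.66 -0.    1.39  1.02]
```

Request:
{"method": "step_arm", "body": {
  "motion": [
    {"travel": [0.9,2,4],"roll": 0.5,"jaw": 5.5},
    {"travel": [1.8,3.9,8],"roll": 0.5,"jaw": 5.5},
    {"travel": [1.8,3.9,12],"roll": 0.5,"jaw": 5.5},
    {"travel": [1.8,3.9,15],"roll": 0.5,"jaw": 5.5},
    {"travel": [1.8,3.9,17],"roll": 0.5,"jaw": 5.5},
    {"travel": [1.8,3.9,17],"roll": 0.5,"jaw": 5.5},
    {"travel": [1.8,3.9,17],"roll": 0.5,"jaw": 5.5}
  ]
}}

```text
time: 3.0
tcp_pos: [465.1, -193.2, 178.6]
orientation: [[0.994, 0.107, 0.0], [0.107, -0.994, -0.001], [0.0, 0.001, -1.0]]
contact_force: [-1.0, -0.1, 0.7]
grip_width: 55.3
```

```bash
python3 look.py w2; python3 -c "
from h import *
go(465,-193.6,104.5,6.1)"
```

```text
t=3.0 tcp [ 465.1 -193.2  178.6] alpha 6.1 travel cm [-44.18 -24.2   17.83] roll 6.1 F [-1.  -0.1  0.7] w 55.3 q [-0.49  0.32  1.81 -0.    1.01  0.98]
red n7859 px(306,45) c(578.9,-198.6) z64.9 60.6x59.3 long -84.0deg
red n1274 px(179,180) c(467.9,-112.3) z97.3 55.3x39.0 long 8.8deg
blue n203 px(7,18) c(573.9,12.3) z57.5 25.6x5.9 long 24.5deg
blue n7786 px(449,44) c(591.8,-297.2) z64.8 64.6x60.0 long -5.1deg
blue n824 px(78,87) c(534.0,-28.4) z52.7 44.8x16.9 long 72.4deg
blue n1095 px(286,195) c(474.2,-195.1) z97.9 39.2x20.0 long -89.6deg
yellow n5802 px(185,33) c(577.8,-113.2) z64.9 60.1x43.6 long -82.6deg
yellow n448 px(286,296) c(384.5,-206.5) z70.2 66.9x5.1 long -81.1deg
yellow n1140 px(288,313) c(383.3,-206.6) z94.7 66.5x9.5 long -85.4deg
yellow n3502 px(283,244) c(453.2,-195.2) z132.2 42.1x33.5 long 6.4deg
yellow n739 px(284,366) c(359.2,-207.2) z122.4 44.7x13.0 long -82.3deg
green n3652 px(151,208) c(468.9,-112.8) z132.3 41.4x33.5 long 9.3deg
t=3.0 tcp [ 465.4 -193.4  179.1] alpha 6.1 travel cm [-0.05  0.01  7.46] roll 0.0 F [0.4 0.3 1. ] w 55.2 q [-0.49  0.31  1.81 -0.    1.01  0.98]
```

View pics/w2.png

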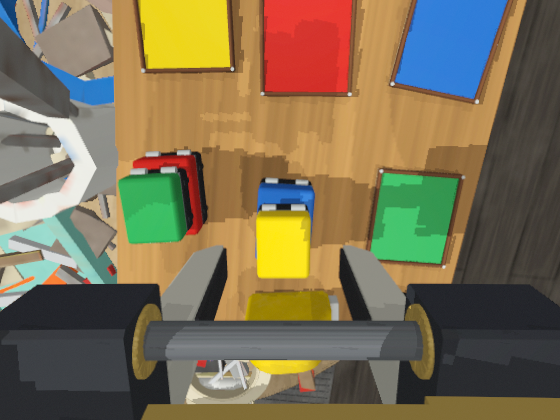

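The yellow lid at (283,244) lies centred between the fingers. Red measures (467.9,-112.3) at 8.8°. Next I'll go down and grip.

Request:
{"method": "step_arm", "body": {
  "motion": [
    {"travel": [0,0,3.5],"roll": 0,"jaw": 5.5},
    {"travel": [0,0,6.5],"roll": 0,"jaw": 5.5},
    {"travel": [0,0,7.4],"roll": 0,"jaw": 5.5},
    {"travel": [0,0,7.4],"roll": 0,"jaw": 5.5},
    {"travel": [0,0,7.4],"roll": 0,"jaw": 3},
    {"travel": [0,0,7.4],"roll": 0,"jaw": 3},
    {"travel": [0,0,7.4],"roll": 0,"jaw": 3},
    {"travel": [0,0,7.4],"roll": 0,"jaw": 3}
  ],
  "grip_force": 25
}}

```text
time: 3.85
tcp_pos: [466.0, -193.7, 106.2]
orientation: [[0.994, 0.107, 0.003], [0.107, -0.994, -0.002], [0.003, 0.003, -1.0]]
contact_force: [-0.7, 0.7, 6.3]
grip_width: 34.0
```

```bash
python3 -c "
from h import *
go(592,-110,180,2)"
```

```text
t=3.9 tcp [ 466.  -193.7  106.2] alpha 6.1 travel cm [13.44 -6.96 -7.36] roll 4.1 F [-0.7  0.7  6.3] w 34.0 q [-0.49  0.42  1.87 -0.    0.85  0.98]
```

Request:
{"method": "step_arm", "body": {
  "motion": [
    {"travel": [0,0,-1.5],"roll": 0,"jaw": 3},
    {"travel": [0,0,-4.5],"roll": 0,"jaw": 3},
    {"travel": [0,0,-8],"roll": 0,"jaw": 3},
    {"travel": [0,0,-8],"roll": 0,"jaw": 3},
    {"travel": [0,0,-8],"roll": 0,"jaw": 3}
  ]
}}

```text
time: 4.35
tcp_pos: [465.8, -193.6, 186.5]
orientation: [[0.994, 0.107, 0.004], [0.107, -0.994, -0.003], [0.004, 0.003, -1.0]]
contact_force: [-0.1, 0.2, -0.7]
grip_width: 33.5
```

```bash
python3 look.py w3
```

```text
t=4.3 tcp [ 465.8 -193.6  186.5] alpha 6.1 travel cm [-44.31 -24.29  18.41] roll 6.1 F [-0.1  0.2 -0.7] w 33.5 q [-0.49  0.3   1.81 -0.    1.03  0.98]
red n7784 px(305,46) c(580.5,-198.5) z64.9 62.5x60.4 long 6.1deg
red n1188 px(181,180) c(468.0,-112.3) z97.3 55.2x38.8 long 8.7deg
blue n7701 px(444,45) c(593.5,-297.4) z64.9 68.0x60.0 long -5.5deg
blue n695 px(84,90) c(533.4,-30.6) z52.5 42.7x16.9 long 73.7deg
blue n3159 px(283,213) c(461.8,-195.7) z98.2 44.3x38.9 long 3.0deg
yellow n5862 px(186,35) c(579.2,-113.2) z65.0 60.1x46.1 long -83.3deg
yellow n299 px(282,363) c(356.3,-207.1) z122.4 40.6x7.9 long -83.9deg
green n3435 px(154,206) c(469.0,-112.9) z132.3 41.1x33.3 long 9.0deg
```

View pics/w3.png

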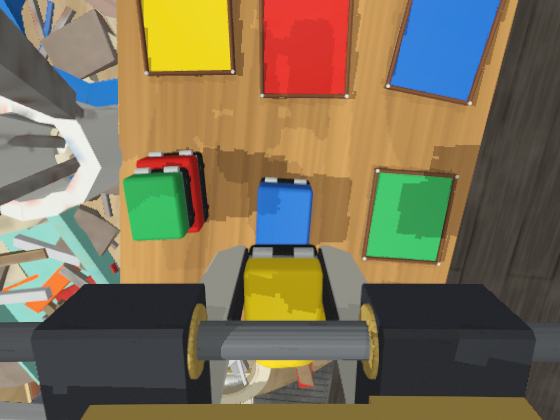

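```bash
python3 -c "
from h import *
d=np.load('pics/w1d.npy');c=np.load('pics/w1c.npy',allow_pickle=True).item();X=world('wrist',d,c)
Q=X[0:80,180:225].reshape(-1,3)
for lo in range(130,270,20):
  q=Q[(Q[:,2]>=lo)&(Q[:,2]<lo+20)]
  if len(q)>3: print(lo,len(q),np.percentile(q,[2,98],axis=0).round().tolist())
go(616,-111.5,192,2)"
```

```text
150 88 [[526.0, -70.0, 154.0], [531.0, -55.0, 170.0]]
170 147 [[529.0, -75.0, 170.0], [537.0, -58.0, 189.0]]
190 185 [[535.0, -80.0, 190.0], [543.0, -63.0, 209.0]]
210 274 [[541.0, -86.0, 210.0], [549.0, -69.0, 230.0]]
230 789 [[549.0, -88.0, 232.0], [571.0, -74.0, 241.0]]
t=4.4 tcp [ 465.4 -193.3  185.6] alpha 6.1 travel cm [15.85 -6.52 -0.62] roll 4.1 F [ 0.4 -0.  -0.9] w 34.1 q [-0.49  0.31  1.81 -0.    1.03  0.98]
```

Wrench top confirmed at x≤571, z≤242. Next I'll carry the yellow case over at z≈195.

Request:
{"method": "step_arm", "body": {
  "motion": [
    {"travel": [3,-1.2,-1],"roll": 1,"jaw": 3},
    {"travel": [6.5,-2.6,-1],"roll": 2,"jaw": 3},
    {"travel": [10,-4.1,-1],"roll": 4.1,"jaw": 3},
    {"travel": [13.5,-5.5,-1],"roll": 4.1,"jaw": 3},
    {"travel": [15.8,-6.5,-1],"roll": 4.1,"jaw": 3},
    {"travel": [15.8,-6.5,-1],"roll": 4.1,"jaw": 3},
    {"travel": [15.8,-6.5,-1],"roll": 4.1,"jaw": 3}
  ]
}}

```text
time: 5.1
tcp_pos: [614.8, -111.5, 194.1]
orientation: [[0.999, 0.036, -0.0], [0.036, -0.999, -0.001], [-0.0, 0.001, -1.0]]
contact_force: [-1.8, -0.8, -0.7]
grip_width: 34.1
```

```bash
python3 look.py w4; python3 -c "
from h import *
go(616,-111.5,73,2)"
```

```text
t=5.1 tcp [ 614.8 -111.5  194.1] alpha 2.1 travel cm [-61.03 -13.41  19.42] roll 2.1 F [-1.8 -0.8 -0.7] w 34.1 q [-0.25  0.51  1.47 -0.    1.16  1.28]
red n5373 px(383,231) c(584.4,-198.1) z64.6 72.7x60.4 long 5.7deg
blue n5585 px(501,225) c(594.9,-297.6) z64.7 72.0x60.1 long -5.6deg
blue n2276 px(151,251) c(561.7,0.5) z57.0 100.3x42.3 long 35.3deg
blue n1842 px(25,19) c(729.4,42.7) z120.1 34.1x23.4 long -89.2deg
blue n4533 px(285,110) c(685.2,-111.3) z138.8 44.0x40.7 long -72.7deg
yellow n4449 px(280,212) c(595.2,-111.0) z64.7 65.3x59.9 long 7.3deg
green n1000 px(275,391) c(479.4,-110.9) z132.0 33.2x22.4 long -84.1deg
t=5.2 tcp [ 614.5 -112.   194.5] alpha 2.0 travel cm [ 0.15 -0.06 12.15] roll 0.0 F [ 0.2  0.7 -0.9] w 33.5 q [-0.25  0.51  1.47 -0.    1.16  1.28]
```

View pics/w4.png

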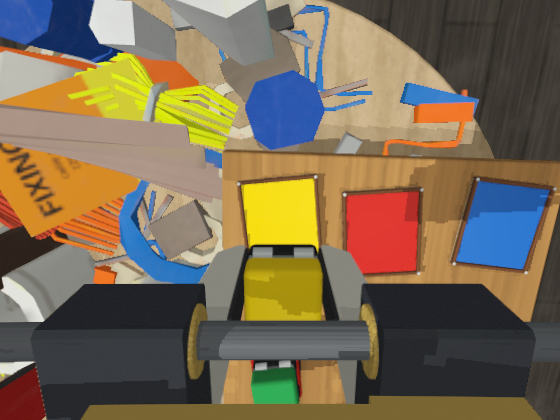

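Request:
{"method": "step_arm", "body": {
  "motion": [
    {"travel": [0.1,0,3],"roll": 0,"jaw": 3},
    {"travel": [0.1,0,6.5],"roll": 0,"jaw": 3},
    {"travel": [0.1,0,9.5],"roll": 0,"jaw": 3},
    {"travel": [0.1,0,11],"roll": 0,"jaw": 3},
    {"travel": [0.1,0,11.6],"roll": 0,"jaw": 3},
    {"travel": [0.1,0,12],"roll": 0,"jaw": 3},
    {"travel": [0.1,0,12.1],"roll": 0,"jaw": 3},
    {"travel": [0.1,0,12.1],"roll": 0,"jaw": 3}
  ]
}}

```text
time: 5.95
tcp_pos: [616.0, -112.3, 74.5]
orientation: [[0.999, 0.036, 0.002], [0.036, -0.999, -0.002], [0.001, 0.002, -1.0]]
contact_force: [0.5, -0.3, -0.7]
grip_width: 33.9
```

```bash
python3 -c "
from h import *
go(615.5,-111.5,72.2,2)"
```

```text
t=6.0 tcp [ 616.  -112.3   74.5] alpha 2.0 travel cm [-0.05 -0.08  0.23] roll 0.0 F [ 0.5 -0.3 -0.7] w 33.9 q [-0.25  0.65  1.55 -0.    0.93  1.28]
```

Request:
{"method": "step_arm", "body": {
  "motion": [
    {"travel": [0,0,0.15],"roll": 0,"jaw": 3},
    {"travel": [0,0,0.3],"roll": 0,"jaw": 3},
    {"travel": [0,0,0.3],"roll": 0,"jaw": 3},
    {"travel": [0,0,0.3],"roll": 0,"jaw": 3}
  ]
}}

```text
time: 6.35
tcp_pos: [616.5, -112.3, 72.2]
orientation: [[0.999, 0.036, 0.003], [0.036, -0.999, -0.002], [0.003, 0.002, -1.0]]
contact_force: [-0.6, -0.4, 5.5]
grip_width: 33.7
```

Request:
{"method": "step_arm", "body": {
  "motion": [
    {"travel": [0,0,0],"roll": 0,"jaw": 4.8},
    {"travel": [0,0,0],"roll": 0,"jaw": 4.8},
    {"travel": [0,0,0],"roll": 0,"jaw": 4.8},
    {"travel": [0,0,-3],"roll": 0,"jaw": 4.8},
    {"travel": [0,0,-7],"roll": 0,"jaw": 4.8},
    {"travel": [0,0,-11],"roll": 0,"jaw": 4.8},
    {"travel": [0,0,-12],"roll": 0,"jaw": 4.8}
  ]
}}

```text
time: 7.05
tcp_pos: [617.8, -112.4, 196.7]
orientation: [[0.999, 0.036, 0.009], [0.036, -0.999, -0.004], [0.009, 0.004, -1.0]]
contact_force: [1.0, -0.4, 0.7]
grip_width: 47.9
```

```bash
python3 look.py w5; python3 -c "
from h import *
go(655,-107,195,7)"
```

```text
t=7.0 tcp [ 617.8 -112.4  196.7] alpha 2.0 travel cm [-61.5  -13.52  19.08] roll 2.0 F [ 1.  -0.4  0.7] w 47.9 q [-0.25  0.51  1.47 -0.    1.16  1.28]
red n4675 px(382,231) c(584.4,-198.1) z64.7 72.8x60.4 long 5.4deg
blue n5450 px(497,228) c(594.8,-297.6) z64.6 71.8x59.6 long -5.4deg
blue n1938 px(145,251) c(565.2,6.6) z57.5 89.6x36.3 long 29.7deg
blue n746 px(355,385) c(461.6,-180.8) z97.9 42.3x18.8 long 14.0deg
blue n2238 px(26,23) c(732.8,43.2) z120.1 31.7x31.2 long 80.3deg
blue n4333 px(282,116) c(685.1,-111.4) z138.8 43.8x40.8 long -70.8deg
yellow n2904 px(277,229) c(591.6,-111.4) z64.6 72.3x60.0 long 7.2deg
yellow n2405 px(282,223) c(603.8,-113.3) z98.2 42.4x33.7 long 1.1deg
green n875 px(273,392) c(480.0,-110.4) z132.1 33.2x19.8 long -82.3deg
t=7.1 tcp [ 617.6 -112.4  196.1] alpha 2.0 travel cm [ 3.76 -0.41  0.14] roll -5.0 F [ 0.8 -0.1  1.4] w 48.2 q [-0.25  0.51  1.47 -0.    1.16  1.28]
```

View pics/w5.png

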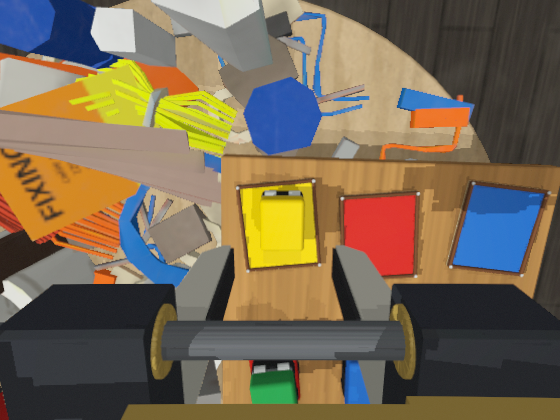

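Yellow sits flat at (603.8,-113.3) in the tray centred at (591.6,-111.4), at pixel (282,223). I offset it on purpose to clear the wrench. Next I'll push it back about 12 mm with the fingertips from the far side.

```bash
python3 -c "
from h import *
go(650,-105,195,7)"
```

```text
t=7.1 tcp [ 617.6 -112.4  196.1] alpha 2.0 travel cm [ 3.27 -0.63  0.13] roll -5.0 F [ 0.8 -0.1  1.4] w 48.2 q [-0.25  0.51  1.47 -0.    1.16  1.28]
```

Request:
{"method": "step_arm", "body": {
  "motion": [
    {"travel": [1.6,-0.4,0],"roll": -2.5,"jaw": 2},
    {"travel": [3.2,-0.6,0],"roll": -5,"jaw": 2},
    {"travel": [3.3,-0.6,0],"roll": -5,"jaw": 2},
    {"travel": [3.3,-0.6,3],"roll": -5,"jaw": 2},
    {"travel": [3.3,-0.6,6.5],"roll": -5,"jaw": 2},
    {"travel": [3.3,-0.6,9.5],"roll": -5,"jaw": 2},
    {"travel": [3.3,-0.6,11],"roll": -5,"jaw": 2},
    {"travel": [3.3,-0.6,11.5],"roll": -5,"jaw": 2}
  ]
}}

```text
time: 7.9
tcp_pos: [649.6, -105.6, 79.1]
orientation: [[0.993, 0.122, 0.004], [0.122, -0.993, -0.003], [0.003, 0.003, -1.0]]
contact_force: [-13.6, -1.9, 8.7]
grip_width: 20.0
```

```bash
python3 -c "
from h import *
go(626,-108,74,7)"; python3 look.py w6
```

```text
t=7.9 tcp [ 649.6 -105.6   79.1] alpha 7.0 travel cm [-2.37 -0.05  0.51] roll -0.0 F [-13.6  -1.9   8.7] w 20.0 q [-0.23  0.7   1.46 -0.    0.98  1.22]
t=7.9 tcp [ 649.6 -105.6   79.1] alpha 7.0 travel cm [-63.21 -18.42   7.64] roll 7.0 F [-13.6  -1.9   8.7] w 20.0 q [-0.23  0.7   1.46 -0.    0.98  1.22]
blue n739 px(55,301) c(599.3,20.2) z54.0 33.2x12.0 long -15.6deg
blue n653 px(63,374) c(549.3,14.1) z59.3 27.6x15.6 long 12.5deg
blue n983 px(549,397) c(579.1,-270.0) z64.6 41.9x17.3 long 17.3deg
blue n404 px(276,162) c(699.1,-95.0) z99.4 25.6x5.1 long -46.0deg
blue n15581 px(309,231) c(685.4,-111.1) z138.7 44.3x41.3 long -71.4deg
yellow n223 px(280,317) c(623.6,-109.3) z87.1 24.3x1.8 long -87.9deg
yellow n2919 px(284,381) c(595.8,-112.9) z98.3 34.0x26.8 long -81.3deg
```

View pics/w6.png

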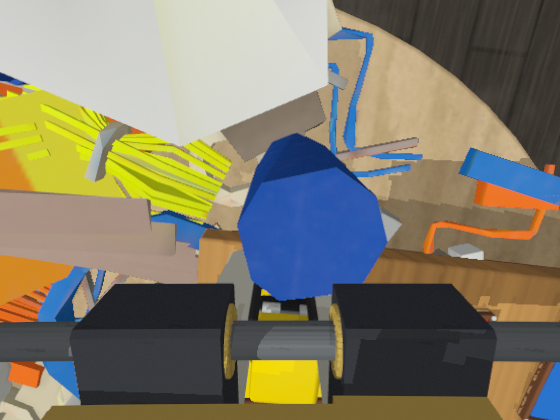

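There is a 13 N side force. The camera side of the gripper is near the white bottle, so I'll back off in -x, which is also the push direction.

Request:
{"method": "step_arm", "body": {
  "motion": [
    {"travel": [-0.6,0,0],"roll": 0,"jaw": 2},
    {"travel": [-1,0,0.1],"roll": 0,"jaw": 2},
    {"travel": [-1,0,0.3],"roll": 0,"jaw": 2}
  ]
}}

```text
time: 8.25
tcp_pos: [639.6, -107.0, 77.4]
orientation: [[0.993, 0.122, 0.005], [0.122, -0.993, -0.003], [0.004, 0.004, -1.0]]
contact_force: [-1.0, -0.5, -0.2]
grip_width: 20.2
```

Request:
{"method": "step_arm", "body": {
  "motion": [
    {"travel": [-0.3,0,0.1],"roll": 0,"jaw": 2},
    {"travel": [-0.6,0,0.2],"roll": 0,"jaw": 2},
    {"travel": [-0.9,0,0.2],"roll": 0,"jaw": 2},
    {"travel": [-1.2,0,0.2],"roll": 0,"jaw": 2},
    {"travel": [-1.2,0,0.2],"roll": 0,"jaw": 2}
  ]
}}

```text
time: 8.75
tcp_pos: [627.4, -108.6, 75.4]
orientation: [[0.993, 0.122, 0.005], [0.122, -0.993, -0.003], [0.004, 0.004, -1.0]]
contact_force: [-0.0, -0.1, -0.3]
grip_width: 20.3
```

```bash
python3 look.py w7
```

```text
t=8.8 tcp [ 627.4 -108.6   75.4] alpha 7.0 travel cm [-60.98 -18.43   7.21] roll 7.0 F [-0.  -0.1 -0.3] w 20.3 q [-0.24  0.67  1.53 -0.    0.94  1.21]
red n862 px(479,298) c(616.3,-218.6) z64.7 30.5x16.2 long 50.6deg
blue n1927 px(44,291) c(587.9,19.8) z57.0 46.6x20.2 long 5.2deg
blue n392 px(552,379) c(570.2,-269.5) z64.6 21.7x10.7 long 17.1deg
blue n18621 px(313,164) c(684.9,-111.4) z138.8 44.4x41.8 long -71.3deg
yellow n755 px(282,263) c(621.8,-109.8) z64.8 20.7x10.8 long -82.5deg
yellow n1431 px(283,305) c(613.7,-110.5) z97.3 21.8x9.9 long -78.5deg
yellow n1341 px(285,370) c(583.2,-115.8) z98.3 30.7x13.3 long -82.9deg
```

View pics/w7.png

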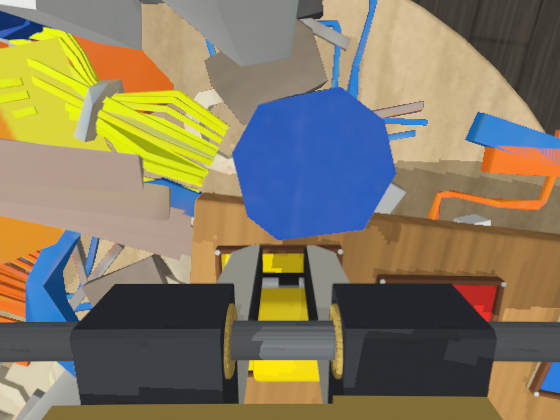

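Request:
{"method": "step_arm", "body": {
  "motion": [
    {"travel": [-0.3,0,0],"roll": 0,"jaw": 2},
    {"travel": [-0.65,0,0],"roll": 0,"jaw": 2},
    {"travel": [-0.65,0,0],"roll": 0,"jaw": 2},
    {"travel": [-0.65,0,0],"roll": 0,"jaw": 2},
    {"travel": [-0.1,0,-2],"roll": 0,"jaw": 2},
    {"travel": [-0.1,0,-6],"roll": 0,"jaw": 2},
    {"travel": [-0.1,0,-10],"roll": 0,"jaw": 3},
    {"travel": [-0.1,0,-13],"roll": 0,"jaw": 5}
  ]
}}

```text
time: 9.6
tcp_pos: [626.3, -108.3, 208.0]
orientation: [[0.993, 0.122, 0.007], [0.122, -0.993, -0.004], [0.006, 0.005, -1.0]]
contact_force: [0.3, -0.1, 0.1]
grip_width: 31.4
```

Request:
{"method": "step_arm", "body": {
  "motion": [
    {"travel": [0,0,-2],"roll": 0,"jaw": 6},
    {"travel": [0,0,-2],"roll": 0,"jaw": 6}
  ]
}}

```text
time: 9.8
tcp_pos: [627.5, -108.5, 231.4]
orientation: [[0.993, 0.122, 0.012], [0.122, -0.993, -0.005], [0.011, 0.007, -1.0]]
contact_force: [0.1, 0.0, 0.7]
grip_width: 46.9
```

```bash
python3 look.py w8;  python3 -c "
from h import *
go(457,-195,230,3)"
```

```text
t=9.8 tcp [ 627.5 -108.5  231.4] alpha 7.0 travel cm [-61.22 -18.56  22.33] roll 7.0 F [0.1 0.  0.7] w 46.9 q [-0.24  0.49  1.41 -0.    1.23  1.21]
red n3292 px(372,234) c(584.5,-198.1) z64.6 72.9x60.3 long 5.9deg
blue n1658 px(157,238) c(563.7,4.8) z57.4 93.2x37.9 long 30.4deg
blue n4195 px(471,242) c(594.9,-297.5) z64.6 71.4x60.5 long -5.0deg
blue n1425 px(344,382) c(452.0,-193.7) z98.1 47.7x38.3 long 6.1deg
blue n2594 px(74,25) c(735.8,46.6) z120.1 42.5x35.5 long -70.0deg
blue n3139 px(294,130) c(685.2,-111.4) z138.8 43.5x41.2 long -71.0deg
yellow n2405 px(275,216) c(592.0,-111.3) z64.6 72.2x60.0 long 6.9deg
yellow n1828 px(285,235) c(591.5,-116.3) z98.1 41.7x33.4 long 6.7deg
green n1580 px(263,381) c(470.1,-111.8) z132.1 40.5x33.0 long 6.5deg
t=9.8 tcp [ 626.6 -108.3  229. ] alpha 7.0 travel cm [-17.89   6.54  -0.22] roll 4.0 F [-0.5  0.9 -1.3] w 51.7 q [-0.24  0.49  1.41 -0.    1.23  1.21]
```

View pics/w8.png

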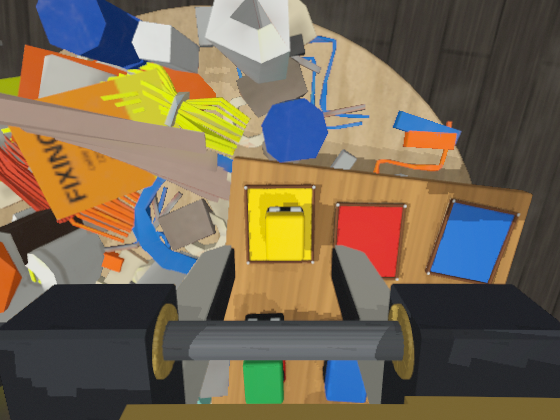

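Yellow is flat and square, about 5 mm low in y. That is inside tolerance, and I'll review it at the end. Next is the blue case.

Request:
{"method": "step_arm", "body": {
  "motion": [
    {"travel": [-4,1.5,0],"roll": 1,"jaw": 6.5},
    {"travel": [-8.5,3.1,0],"roll": 2,"jaw": 6.5},
    {"travel": [-13,4.8,0],"roll": 4,"jaw": 6.5},
    {"travel": [-16.5,6,0.5],"roll": 4,"jaw": 6.5},
    {"travel": [-17.9,6.5,2],"roll": 4,"jaw": 6.5},
    {"travel": [-17.9,6.5,3],"roll": 4,"jaw": 6.5},
    {"travel": [-17.9,6.5,3],"roll": 4,"jaw": 6.5}
  ]
}}

```text
time: 10.55
tcp_pos: [456.6, -194.2, 195.9]
orientation: [[0.999, 0.052, 0.006], [0.052, -0.999, -0.003], [0.006, 0.003, -1.0]]
contact_force: [-0.5, 0.4, -0.2]
grip_width: 64.6
```

```bash
python3 look.py w9;  python3 -c "
from h import *
go(457,-195,72,3)"
```

```text
t=10.6 tcp [ 456.6 -194.2  195.9] alpha 3.0 travel cm [-44.7  -21.81  19.27] roll 3.0 F [-0.5  0.4 -0.2] w 64.6 q [-0.5   0.28  1.82  0.    1.04  1.02]
red n6522 px(295,40) c(577.1,-198.8) z64.9 60.4x56.5 long -84.4deg
red n1070 px(183,172) c(467.7,-112.1) z97.3 55.6x39.5 long 8.5deg
blue n5781 px(429,35) c(586.1,-296.7) z64.8 59.9x52.9 long 84.7deg
blue n613 px(87,91) c(532.9,-33.6) z52.2 38.1x17.2 long 75.9deg
blue n3715 px(284,205) c(456.1,-195.9) z98.3 55.3x38.7 long 2.5deg
yellow n2524 px(180,41) c(578.7,-113.2) z65.0 59.9x45.2 long -82.5deg
yellow n323 px(292,277) c(384.7,-206.5) z70.9 66.6x5.4 long -81.3deg
yellow n2156 px(176,19) c(581.0,-118.0) z98.4 34.5x22.8 long -83.9deg
yellow n1697 px(296,297) c(377.7,-208.5) z99.4 68.7x27.8 long 86.1deg
yellow n1100 px(292,312) c(379.7,-204.6) z119.2 50.7x15.1 long -86.7deg
green n3149 px(157,196) c(468.8,-112.7) z132.3 41.4x33.5 long 9.2deg
t=10.6 tcp [ 457.3 -194.3  196.8] alpha 3.0 travel cm [-0.12  0.03 12.48] roll 0.0 F [ 0.8  0.1 -0.2] w 64.8 q [-0.5   0.28  1.82  0.    1.04  1.02]
```

View pics/w9.png

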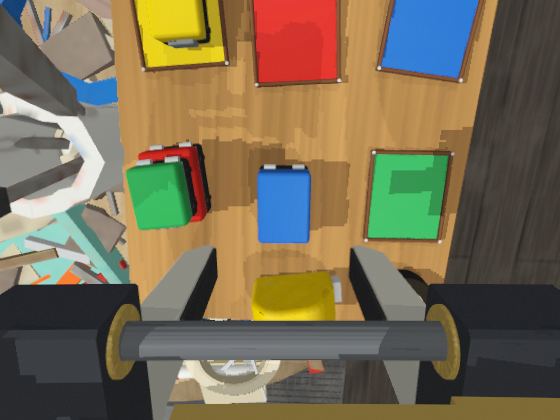

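Request:
{"method": "step_arm", "body": {
  "motion": [
    {"travel": [-0.1,0.16,3.5],"roll": 0.5,"jaw": 6.3},
    {"travel": [-0.1,0.16,7.5],"roll": 0.5,"jaw": 6.3},
    {"travel": [-0.1,0.16,10.8],"roll": 0.5,"jaw": 6.3},
    {"travel": [-0.1,0.16,12.2],"roll": 0.5,"jaw": 6.3},
    {"travel": [-0.1,0.16,12.4],"roll": 0.5,"jaw": 6},
    {"travel": [-0.1,0.16,12.4],"roll": 0.5,"jaw": 3.6},
    {"travel": [-0.1,0.16,12.4],"roll": 0.5,"jaw": 3.6},
    {"travel": [-0.1,0.16,12.4],"roll": 0.5,"jaw": 3.6}
  ],
  "grip_force": 30
}}

```text
time: 11.4
tcp_pos: [458.0, -196.5, 73.8]
orientation: [[0.999, 0.044, 0.009], [0.044, -0.999, -0.004], [0.008, 0.004, -1.0]]
contact_force: [-0.3, 1.5, 0.3]
grip_width: 40.6
```

Request:
{"method": "step_arm", "body": {
  "motion": [
    {"travel": [0,0,0],"roll": 0,"jaw": 3.6}
  ]
}}

```text
time: 11.5
tcp_pos: [458.2, -196.6, 74.4]
orientation: [[0.999, 0.044, 0.009], [0.044, -0.999, -0.004], [0.009, 0.005, -1.0]]
contact_force: [-0.7, 0.0, -2.0]
grip_width: 40.1
```

```bash
python3 -c "
from h import *
go(595,-297,160,-5.3)"
```

```text
t=11.5 tcp [ 458.2 -196.6   74.4] alpha 2.5 travel cm [13.3  10.68 -8.39] roll 7.8 F [-0.7  0.  -2. ] w 40.1 q [-0.5   0.46  1.91  0.    0.76  1.03]
```

Request:
{"method": "step_arm", "body": {
  "motion": [
    {"travel": [0,0,-1.5],"roll": 0,"jaw": 3.6},
    {"travel": [0,0,-5],"roll": 0,"jaw": 3.6},
    {"travel": [1,0.8,-8],"roll": 1,"jaw": 3.6},
    {"travel": [4,3.2,-8],"roll": 3,"jaw": 3.6},
    {"travel": [7,5.6,-8],"roll": 5,"jaw": 3.6},
    {"travel": [10,8,-8],"roll": 7.8,"jaw": 3.6},
    {"travel": [12.8,10.1,-8],"roll": 7.8,"jaw": 3.6},
    {"travel": [13.5,10.7,-8],"roll": 7.8,"jaw": 3.6}
  ]
}}

```text
time: 12.3
tcp_pos: [598.9, -298.7, 156.1]
orientation: [[0.996, -0.093, 0.011], [-0.093, -0.996, -0.005], [0.011, 0.004, -1.0]]
contact_force: [-0.5, 0.9, -1.5]
grip_width: 39.9
```

Request:
{"method": "step_arm", "body": {
  "motion": [
    {"travel": [0,0,0],"roll": 0,"jaw": 3.6}
  ]
}}

```text
time: 12.4
tcp_pos: [599.0, -299.0, 155.7]
orientation: [[0.996, -0.093, 0.01], [-0.093, -0.996, -0.005], [0.011, 0.004, -1.0]]
contact_force: [0.1, -0.0, -1.2]
grip_width: 39.5
```

```bash
python3 look.py w10;  python3 -c "
from h import *
go(597,-297.7,79,-5.3)"
```

```text
t=12.4 tcp [ 599.  -299.   155.7] alpha -5.3 travel cm [-62.58 -24.27  14.81] roll -5.3 F [ 0.1 -0.  -1.2] w 39.5 q [-0.53  0.62  1.38  0.    1.13  1.13]
red n7118 px(147,238) c(584.5,-197.5) z64.8 72.7x61.0 long 5.7deg
red n273 px(16,392) c(489.6,-96.4) z97.8 15.0x8.8 long -82.3deg
blue n1476 px(19,114) c(682.6,-123.8) z63.3 43.5x17.7 long -10.3deg
blue n2836 px(274,187) c(610.7,-298.4) z64.7 59.4x40.5 long 84.8deg
yellow n2524 px(44,231) c(591.9,-112.0) z64.9 72.4x61.3 long 7.1deg
yellow n2745 px(21,259) c(591.3,-120.7) z97.9 42.6x29.5 long 3.4deg
t=12.4 tcp [ 598.6 -298.6  155.7] alpha -5.3 travel cm [-0.24 -0.11  7.67] roll -0.0 F [-1.1 -0.8 -1. ] w 39.8 q [-0.53  0.62  1.38  0.    1.13  1.13]
```

View pics/w10.png

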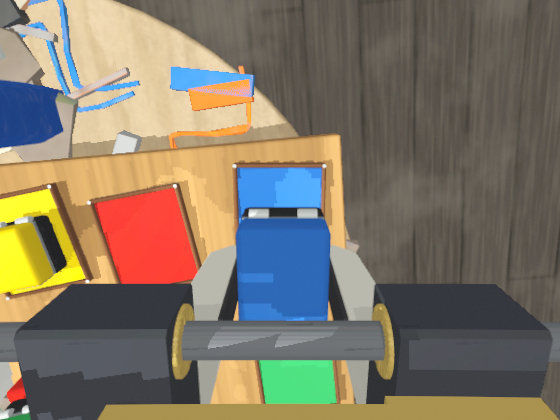

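Request:
{"method": "step_arm", "body": {
  "motion": [
    {"travel": [-0.2,-0.14,2.5],"roll": 0,"jaw": 3.6},
    {"travel": [-0.2,-0.14,5.5],"roll": 0,"jaw": 3.6},
    {"travel": [-0.2,-0.14,7],"roll": 0,"jaw": 3.6},
    {"travel": [-0.2,-0.14,7.5],"roll": 0,"jaw": 3.6},
    {"travel": [-0.2,-0.14,7.7],"roll": 0,"jaw": 3.6},
    {"travel": [-0.2,-0.14,7.7],"roll": 0,"jaw": 3.6}
  ]
}}

```text
time: 13.05
tcp_pos: [597.8, -297.6, 79.8]
orientation: [[0.996, -0.093, 0.011], [-0.093, -0.996, -0.006], [0.012, 0.004, -1.0]]
contact_force: [0.1, -0.1, -1.1]
grip_width: 40.0
```

Request:
{"method": "step_arm", "body": {
  "motion": [
    {"travel": [0,0,0.15],"roll": 0,"jaw": 3.6},
    {"travel": [-0.05,0,0.2],"roll": 0,"jaw": 3.6},
    {"travel": [-0.05,0,0.2],"roll": 0,"jaw": 3.6},
    {"travel": [-0.05,0,0.2],"roll": 0,"jaw": 3.6}
  ]
}}

```text
time: 13.45
tcp_pos: [597.4, -297.6, 78.0]
orientation: [[0.996, -0.093, 0.011], [-0.093, -0.996, -0.006], [0.012, 0.005, -1.0]]
contact_force: [-0.2, -0.6, -2.0]
grip_width: 39.8
```

Request:
{"method": "step_arm", "body": {
  "motion": [
    {"travel": [0,0,0.1],"roll": 0,"jaw": 3.6},
    {"travel": [0,0,0.15],"roll": 0,"jaw": 3.6},
    {"travel": [0,0,0.15],"roll": 0,"jaw": 3.6}
  ]
}}

```text
time: 13.75
tcp_pos: [597.5, -297.6, 77.8]
orientation: [[0.996, -0.093, 0.012], [-0.093, -0.996, -0.006], [0.012, 0.005, -1.0]]
contact_force: [-3.5, 2.6, 9.5]
grip_width: 40.1
```

Request:
{"method": "step_arm", "body": {
  "motion": [
    {"travel": [0,0,0],"roll": 0,"jaw": 5.4},
    {"travel": [0,0,0],"roll": 0,"jaw": 5.4},
    {"travel": [0,0,0],"roll": 0,"jaw": 5.4},
    {"travel": [0,0,-3],"roll": 0,"jaw": 5.6},
    {"travel": [0,0,-7],"roll": 0,"jaw": 5.6},
    {"travel": [0,0,-11],"roll": 0,"jaw": 5.6},
    {"travel": [0,0,-13],"roll": 0,"jaw": 5.6},
    {"travel": [0,0,-13],"roll": 0,"jaw": 5.6}
  ]
}}

```text
time: 14.55
tcp_pos: [597.2, -297.6, 211.1]
orientation: [[0.996, -0.093, 0.017], [-0.093, -0.996, -0.009], [0.017, 0.007, -1.0]]
contact_force: [-0.3, -1.0, -0.1]
grip_width: 55.7
```

```bash
python3 look.py w11;  python3 -c "
from h import *
go(469,-123,210,9)"
```

```text
t=14.6 tcp [ 597.2 -297.6  211.1] alpha -5.3 travel cm [-62.57 -24.24  19.87] roll -5.3 F [-0.3 -1.  -0.1] w 55.7 q [-0.53  0.56  1.34  0.    1.22  1.13]
red n5179 px(169,216) c(584.7,-197.5) z64.7 72.4x60.2 long 5.7deg
blue n827 px(66,111) c(684.8,-122.5) z63.2 43.9x18.6 long -1.4deg
blue n1766 px(278,186) c(595.0,-296.9) z64.7 70.6x59.3 long -5.3deg
blue n426 px(12,283) c(533.0,-34.9) z52.3 25.1x17.2 long 81.1deg
blue n1359 px(38,111) c(683.1,-123.0) z99.5 44.3x20.9 long -9.2deg
blue n3487 px(281,205) c(595.8,-297.8) z102.2 55.1x40.0 long -5.7deg
blue n1734 px(14,113) c(682.0,-125.6) z126.0 40.9x16.5 long -16.9deg
yellow n2237 px(75,208) c(592.0,-111.8) z64.9 72.6x60.9 long 7.8deg
yellow n2581 px(60,229) c(591.1,-117.1) z98.3 42.2x34.6 long 6.6deg
t=14.6 tcp [ 596.4 -297.1  208.6] alpha -5.3 travel cm [-14.29 -16.15  -0.43] roll -14.3 F [ 0.2 -0.1 -1.3] w 56.0 q [-0.53  0.57  1.34  0.    1.22  1.13]
```

View pics/w11.png

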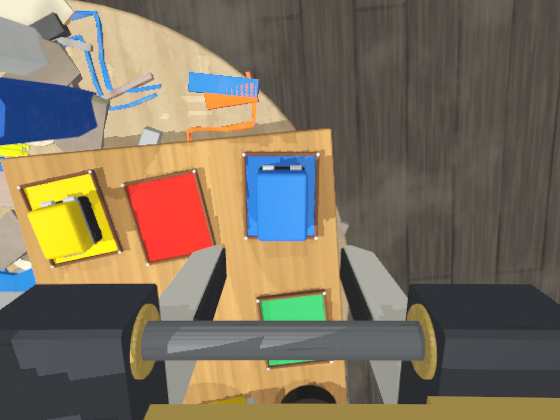

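Blue is centred to about 1 mm and flat. Next is green. I'll aim 10 mm to the -y side so the gripper body keeps clear of the black pliers handle in the cup; the jaw will slide green over as it closes.

```bash
python3 -c "
from h import *
go(470.4,-122.6,205,9.2)"
```

```text
t=14.6 tcp [ 596.4 -297.1  208.6] alpha -5.3 travel cm [-14.16 -16.21   0.07] roll -14.5 F [ 0.2 -0.1 -1.3] w 56.0 q [-0.53  0.57  1.34  0.    1.22  1.13]
```

Request:
{"method": "step_arm", "body": {
  "motion": [
    {"travel": [-2.5,-3,0],"roll": -2,"jaw": 7},
    {"travel": [-5.5,-6.5,0],"roll": -6,"jaw": 7},
    {"travel": [-8.5,-10,0],"roll": -10,"jaw": 7},
    {"travel": [-11.5,-13,0],"roll": -14.5,"jaw": 7},
    {"travel": [-13.5,-15.5,0],"roll": -14.5,"jaw": 7},
    {"travel": [-14.2,-16.2,0],"roll": -14.5,"jaw": 7},
    {"travel": [-14.2,-16.2,0],"roll": -14.5,"jaw": 7},
    {"travel": [-14.2,-16.2,0],"roll": -14.5,"jaw": 7}
  ]
}}

```text
time: 15.4
tcp_pos: [470.7, -123.4, 205.3]
orientation: [[0.987, 0.159, 0.013], [0.159, -0.987, -0.007], [0.012, 0.009, -1.0]]
contact_force: [0.1, 0.2, -0.1]
grip_width: 70.2
```

```bash
python3 look.py w12;  python3 -c "
from h import *
go(470.4,-122.6,105,9.2)"
```

```text
t=15.4 tcp [ 470.7 -123.4  205.3] alpha 9.2 travel cm [-44.75 -19.86  19.81] roll 9.2 F [ 0.1  0.2 -0.1] w 70.2 q [-0.35  0.24  1.84 -0.    1.05  1.06]
red n7462 px(397,68) c(584.8,-197.9) z64.9 72.3x61.0 long 5.7deg
red n594 px(265,175) c(487.0,-108.8) z97.8 38.7x17.3 long -83.0deg
blue n2550 px(136,61) c(560.4,6.1) z57.9 89.4x32.4 long 31.6deg
blue n2010 px(502,77) c(595.5,-297.4) z64.8 72.0x59.3 long -5.6deg
blue n3711 px(538,76) c(589.3,-284.6) z101.9 64.3x31.2 long 22.4deg
yellow n3528 px(283,50) c(589.0,-112.0) z64.9 65.7x60.0 long 7.0deg
yellow n211 px(341,299) c(383.2,-192.5) z70.0 39.7x4.3 long -77.0deg
yellow n3249 px(298,37) c(590.6,-116.5) z98.4 42.3x34.3 long 6.8deg
yellow n548 px(344,314) c(382.7,-191.6) z94.1 40.6x7.9 long -70.5deg
yellow n379 px(361,364) c(357.5,-207.3) z122.2 43.8x9.2 long -81.0deg
green n4840 px(475,234) c(460.8,-298.9) z64.6 71.0x59.6 long 1.8deg
green n2268 px(262,215) c(468.9,-112.3) z132.2 41.2x32.5 long 9.2deg
t=15.4 tcp [ 470.7 -123.6  205.4] alpha 9.1 travel cm [-0.14 -0.19 10.03] roll -0.1 F [-0.2 -0.   0.3] w 70.0 q [-0.35  0.24  1.84 -0.    1.05  1.06]
```

View pics/w12.png

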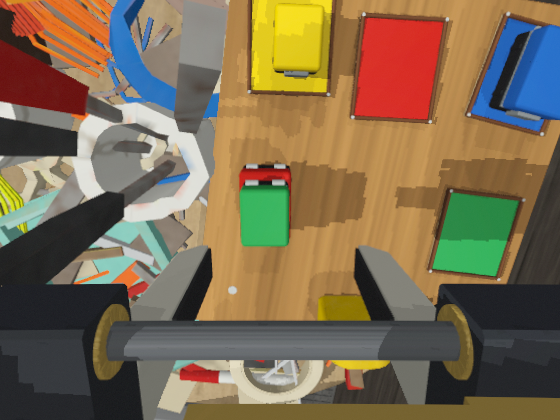

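Green is at pixel (262,215), between the open fingers. The green tray is measured at (460.8,-298.9), 1.8°.

Request:
{"method": "step_arm", "body": {
  "motion": [
    {"travel": [-0.1,-0.2,3],"roll": 0,"jaw": 7},
    {"travel": [-0.1,-0.2,6.5],"roll": 0,"jaw": 7},
    {"travel": [-0.1,-0.2,9],"roll": 0,"jaw": 7},
    {"travel": [-0.1,-0.1,9.9],"roll": 0,"jaw": 7},
    {"travel": [-0.1,-0.1,10],"roll": 0,"jaw": 5.5},
    {"travel": [-0.1,-0.1,10],"roll": 0,"jaw": 4.4},
    {"travel": [-0.1,-0.1,10],"roll": 0,"jaw": 3.8},
    {"travel": [-0.1,-0.1,10],"roll": 0,"jaw": 3}
  ],
  "grip_force": 25
}}

```text
time: 16.25
tcp_pos: [471.5, -123.6, 106.3]
orientation: [[0.987, 0.159, 0.015], [0.159, -0.987, -0.007], [0.014, 0.01, -1.0]]
contact_force: [-1.7, 1.0, 1.1]
grip_width: 42.6
```

Request:
{"method": "step_arm", "body": {
  "motion": [
    {"travel": [0,0,0],"roll": 0,"jaw": 3},
    {"travel": [0,0,0],"roll": 0,"jaw": 3},
    {"travel": [0,0,0],"roll": 0,"jaw": 3}
  ]
}}

```text
time: 16.55
tcp_pos: [471.8, -123.8, 106.8]
orientation: [[0.987, 0.159, 0.016], [0.159, -0.987, -0.008], [0.015, 0.01, -1.0]]
contact_force: [-1.8, -0.3, 6.2]
grip_width: 33.9
```

```bash
python3 -c "
from h import *
go(461,-299,170,1.8)"
```

```text
t=16.6 tcp [ 471.8 -123.8  106.8] alpha 9.1 travel cm [-3.76 17.19 -6.19] roll 7.3 F [-1.8 -0.3  6.2] w 33.9 q [-0.35  0.39  1.92 -0.    0.81  1.06]
```

Request:
{"method": "step_arm", "body": {
  "motion": [
    {"travel": [0,0,-1.5],"roll": 0,"jaw": 3},
    {"travel": [0,0,-4.5],"roll": 0,"jaw": 3},
    {"travel": [-0.4,2,-6.2],"roll": 1,"jaw": 3},
    {"travel": [-1.3,6,-6.2],"roll": 3,"jaw": 3},
    {"travel": [-2.2,10,-6.2],"roll": 5,"jaw": 3},
    {"travel": [-3,14,-6.2],"roll": 7.3,"jaw": 3},
    {"travel": [-3.6,16.7,-6.2],"roll": 7.3,"jaw": 3},
    {"travel": [-3.66,17.2,-6.2],"roll": 7.3,"jaw": 3}
  ]
}}

```text
time: 17.35
tcp_pos: [461.5, -301.4, 169.8]
orientation: [[0.999, 0.03, 0.016], [0.03, -1.0, -0.008], [0.016, 0.009, -1.0]]
contact_force: [0.3, 0.7, -0.8]
grip_width: 33.7
```

```bash
python3 look.py w13;  python3 -c "
from h import *
go(462,-299,72.8,1.8)"
```

```text
t=17.4 tcp [ 461.5 -301.4  169.8] alpha 1.7 travel cm [-45.5  -31.64  15.99] roll 1.7 F [ 0.3  0.7 -0.8] w 33.7 q [-0.66  0.4   1.71  0.    1.01  0.87]
red n7278 px(133,40) c(575.2,-198.5) z65.0 61.2x52.8 long -84.3deg
red n3074 px(19,203) c(468.9,-120.3) z97.9 55.3x26.2 long 7.7deg
blue n2105 px(278,44) c(583.4,-295.9) z64.9 59.3x47.3 long 84.8deg
blue n3651 px(279,26) c(581.4,-296.7) z102.4 40.0x30.2 long 85.5deg
yellow n1666 px(31,43) c(576.6,-124.1) z65.0 40.7x38.5 long -82.4deg
yellow n538 px(7,20) c(580.6,-134.3) z91.3 21.2x7.0 long -13.4deg
t=17.4 tcp [ 461.6 -300.5  169.7] alpha 1.7 travel cm [-0.11 -0.23  9.69] roll -0.1 F [-0.6  0.5 -1.1] w 33.5 q [-0.66  0.4   1.71  0.    1.01  0.88]
```

View pics/w13.png

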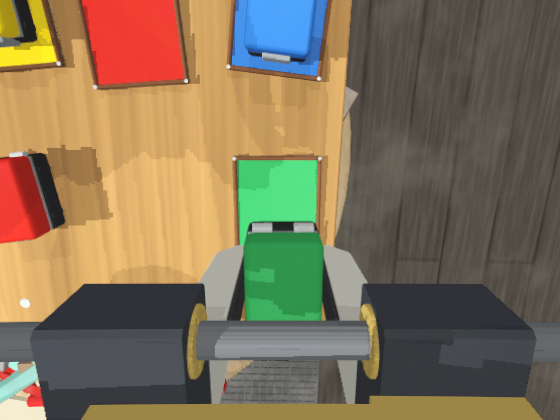

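```bash
python3 -c "
from h import *
d=np.load('pics/w13d.npy');c=np.load('pics/w13c.npy',allow_pickle=True).item();X=world('wrist',d,c)
for u,v in [(235,158),(320,158),(238,160),(316,160),(238,225),(316,220)]: print(u,v,np.median(X[v-1:v+2,u-1:u+2].reshape(-1,3),axis=0).round(1))"
```

```text
235 158 [ 498.  -266.8   67.8]
320 158 [ 499.6 -329.3   67.7]
238 160 [ 496.2 -268.7   65. ]
316 160 [ 497.9 -326.7   65.6]
238 225 [ 446.  -268.6   65.8]
316 220 [ 451.8 -328.9   66.7]
```

Request:
{"method": "step_arm", "body": {
  "motion": [
    {"travel": [-0.1,-0.2,3],"roll": 0,"jaw": 3},
    {"travel": [-0.1,-0.2,6.5],"roll": 0,"jaw": 3},
    {"travel": [-0.1,-0.2,8.5],"roll": 0,"jaw": 3},
    {"travel": [-0.1,-0.2,9.4],"roll": 0,"jaw": 3},
    {"travel": [-0.1,-0.2,9.6],"roll": 0,"jaw": 3},
    {"travel": [-0.1,-0.2,9.75],"roll": 0,"jaw": 3},
    {"travel": [-0.1,-0.2,9.85],"roll": 0,"jaw": 3},
    {"travel": [-0.1,-0.2,9.85],"roll": 0,"jaw": 3}
  ]
}}

```text
time: 18.2
tcp_pos: [462.8, -299.4, 72.6]
orientation: [[0.999, 0.03, 0.017], [0.03, -1.0, -0.009], [0.017, 0.009, -1.0]]
contact_force: [0.1, 2.7, 4.5]
grip_width: 33.8
```

Contact at 4.5 N. I'll release and go up, keeping the height needed for the red pick.

Request:
{"method": "step_arm", "body": {
  "motion": [
    {"travel": [0,0,0],"roll": 0,"jaw": 4.8},
    {"travel": [0,0,0],"roll": 0,"jaw": 4.8},
    {"travel": [0,0,0],"roll": 0,"jaw": 4.8},
    {"travel": [0,0,-3],"roll": 0,"jaw": 5},
    {"travel": [0,0,-7],"roll": 0,"jaw": 5},
    {"travel": [0,0,-11],"roll": 0,"jaw": 6},
    {"travel": [0,0,-12],"roll": 0,"jaw": 7},
    {"travel": [0,0,-12],"roll": 0,"jaw": 7}
  ]
}}

```text
time: 19.0
tcp_pos: [461.2, -298.8, 194.0]
orientation: [[0.999, 0.03, 0.02], [0.03, -0.999, -0.011], [0.019, 0.011, -1.0]]
contact_force: [-0.3, 0.5, -0.5]
grip_width: 67.7
```

```bash
python3 look.py w14;  python3 -c "
from h import *
go(469.5,-122,195,8.7)"
```

```text
t=19.0 tcp [ 461.2 -298.8  194. ] alpha 1.7 travel cm [-45.57 -31.46  18.17] roll 1.7 F [-0.3  0.5 -0.5] w 67.7 q [-0.66  0.37  1.7   0.    1.06  0.88]
red n6879 px(149,41) c(578.3,-198.3) z65.0 60.9x59.1 long -85.0deg
red n4433 px(31,194) c(468.0,-112.9) z98.3 55.0x39.9 long 7.9deg
blue n1970 px(280,45) c(586.7,-296.3) z64.9 59.6x53.7 long 84.8deg
blue n3615 px(283,29) c(584.9,-297.3) z102.5 40.4x37.0 long 84.7deg
yellow n2076 px(44,49) c(578.4,-113.5) z65.0 60.8x44.7 long -82.1deg
yellow n1886 px(21,23) c(582.3,-121.7) z98.0 28.1x24.9 long -82.8deg
yellow n211 px(206,311) c(373.0,-240.6) z93.2 21.8x4.8 long 8.7deg
green n761 px(264,179) c(475.9,-283.1) z64.7 54.5x32.1 long -33.9deg
green n374 px(276,192) c(462.6,-299.7) z96.8 40.3x33.7 long 2.5deg
t=19.1 tcp [ 460.6 -298.3  192.4] alpha 1.7 travel cm [  1.43 -17.59  -0.41] roll -7.0 F [ 0.8 -0.4 -0.4] w 69.5 q [-0.66  0.37  1.7   0.    1.06  0.88]
```

View pics/w14.png

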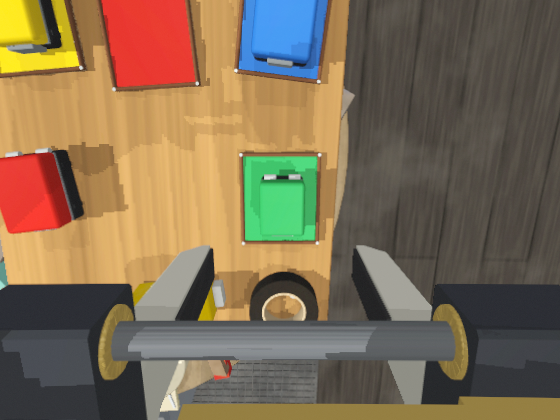

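Request:
{"method": "step_arm", "body": {
  "motion": [
    {"travel": [0.2,-3.5,0],"roll": -2,"jaw": 7.2},
    {"travel": [0.5,-7.5,0],"roll": -4,"jaw": 7.2},
    {"travel": [0.9,-11.5,0],"roll": -6.3,"jaw": 7.2},
    {"travel": [1.2,-15.5,0],"roll": -6.3,"jaw": 7.2},
    {"travel": [1.4,-17.4,0],"roll": -6.3,"jaw": 7.2},
    {"travel": [1.4,-17.6,0],"roll": -6.3,"jaw": 7.2},
    {"travel": [1.4,-17.6,0],"roll": -6.3,"jaw": 7.2},
    {"travel": [1.4,-17.6,0],"roll": -6.3,"jaw": 7.2}
  ]
}}

```text
time: 19.85
tcp_pos: [469.1, -122.8, 190.3]
orientation: [[0.99, 0.139, 0.017], [0.139, -0.99, -0.009], [0.015, 0.011, -1.0]]
contact_force: [-0.1, 0.0, -0.1]
grip_width: 71.9
```

```bash
python3 look.py w15;  python3 -c "
from h import *
go(469.3,-121.8,73,8)"
```

```text
t=19.9 tcp [ 469.1 -122.8  190.3] alpha 8.0 travel cm [-45.03 -18.88  18.14] roll 8.0 F [-0.1  0.  -0.1] w 71.9 q [-0.35  0.26  1.86 -0.    1.01  1.08]
red n8345 px(402,61) c(585.0,-198.0) z64.9 72.5x61.1 long 5.8deg
red n3914 px(265,208) c(467.7,-111.2) z98.3 55.6x38.9 long 8.3deg
blue n2640 px(124,60) c(559.9,7.8) z58.0 85.4x28.5 long 32.1deg
blue n2275 px(512,69) c(595.6,-297.4) z64.8 72.2x60.1 long -4.7deg
blue n2727 px(543,69) c(590.4,-280.3) z100.8 60.1x24.0 long 19.4deg
yellow n3460 px(279,52) c(586.2,-112.5) z64.9 60.1x60.0 long 7.2deg
yellow n246 px(345,306) c(383.2,-191.4) z69.9 37.8x4.1 long -77.4deg
yellow n3420 px(296,32) c(589.0,-116.8) z98.5 39.2x34.1 long 6.3deg
yellow n1031 px(367,369) c(362.0,-205.6) z122.3 42.4x20.2 long -79.2deg
green n2407 px(477,226) c(460.7,-298.8) z64.6 71.4x58.6 long 1.2deg
green n2386 px(508,250) c(461.1,-299.4) z98.2 41.5x34.0 long 0.9deg
t=19.9 tcp [ 469.1 -122.9  190.4] alpha 8.0 travel cm [-0.15 -0.24 11.74] roll -0.0 F [ 0.3  0.1 -0.3] w 72.4 q [-0.35  0.26  1.86 -0.    1.01  1.08]
```

View pics/w15.png

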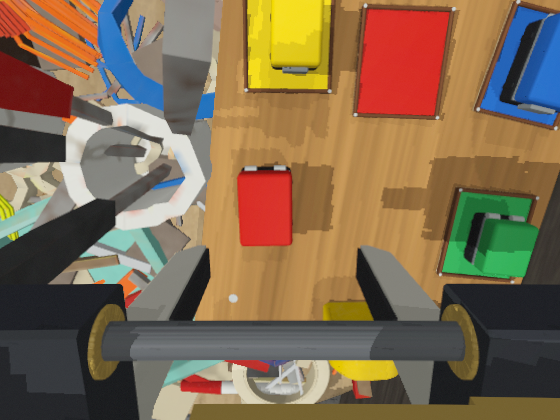

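Request:
{"method": "step_arm", "body": {
  "motion": [
    {"travel": [-0.1,-0.2,3],"roll": 0,"jaw": 7.2},
    {"travel": [-0.1,-0.2,7],"roll": 0,"jaw": 7.2},
    {"travel": [-0.1,-0.2,10],"roll": 0,"jaw": 7.2},
    {"travel": [-0.1,-0.2,11.5],"roll": 0,"jaw": 7.2},
    {"travel": [-0.1,-0.2,11.7],"roll": 0,"jaw": 6},
    {"travel": [-0.1,-0.2,11.7],"roll": 0,"jaw": 5},
    {"travel": [-0.1,-0.2,11.7],"roll": 0,"jaw": 4.4},
    {"travel": [-0.1,-0.2,11.7],"roll": 0,"jaw": 3.6}
  ],
  "grip_force": 30
}}

```text
time: 20.7
tcp_pos: [470.3, -122.3, 74.3]
orientation: [[0.99, 0.138, 0.018], [0.138, -0.99, -0.009], [0.017, 0.012, -1.0]]
contact_force: [0.1, 1.4, 0.2]
grip_width: 45.1
```

Request:
{"method": "step_arm", "body": {
  "motion": [
    {"travel": [0,0,0],"roll": 0,"jaw": 3.6},
    {"travel": [0,0,0],"roll": 0,"jaw": 3.6},
    {"travel": [0,0,0],"roll": 0,"jaw": 3.6}
  ]
}}

```text
time: 21.0
tcp_pos: [470.4, -122.4, 74.6]
orientation: [[0.99, 0.138, 0.019], [0.138, -0.99, -0.01], [0.017, 0.012, -1.0]]
contact_force: [-0.4, -0.3, 2.0]
grip_width: 39.8
```

```bash
python3 -c "
from h import *
go(585,-198,165,5.7)"
```

```text
t=21.0 tcp [ 470.4 -122.4   74.6] alpha 8.0 travel cm [10.46  9.18 -8.75] roll 2.3 F [-0.4 -0.3  2. ] w 39.8 q [-0.35  0.44  1.95 -0.    0.73  1.09]
```

Request:
{"method": "step_arm", "body": {
  "motion": [
    {"travel": [0,0,-1.5],"roll": 0,"jaw": 3.6},
    {"travel": [0,0.5,-5],"roll": 0,"jaw": 3.6},
    {"travel": [1,2.5,-8.5],"roll": 0.5,"jaw": 3.6},
    {"travel": [4,5,-8.7],"roll": 1.5,"jaw": 3.6},
    {"travel": [7,7.5,-8.7],"roll": 2.3,"jaw": 3.6},
    {"travel": [9.5,9,-8.7],"roll": 2.3,"jaw": 3.6},
    {"travel": [10.5,9.2,-8.7],"roll": 2.3,"jaw": 3.6},
    {"travel": [10.5,9.2,-8.7],"roll": 2.3,"jaw": 3.6}
  ]
}}

```text
time: 21.8
tcp_pos: [585.7, -197.9, 163.8]
orientation: [[0.995, 0.099, 0.018], [0.099, -0.995, -0.009], [0.017, 0.011, -1.0]]
contact_force: [-1.5, 0.0, -1.3]
grip_width: 39.6
```

```bash
python3 look.py w16;  python3 -c "
from h import *
go(585.7,-197.8,78.5,5.7)"
```

```text
t=21.8 tcp [ 585.7 -197.9  163.8] alpha 5.7 travel cm [-56.6  -25.65  15.14] roll 5.7 F [-1.5  0.  -1.3] w 39.6 q [-0.4   0.52  1.53 -0.    1.07  1.07]
red n3331 px(280,182) c(602.1,-196.0) z64.7 60.4x37.6 long -84.0deg
blue n465 px(191,68) c(677.9,-125.4) z63.8 41.8x13.5 long -27.0deg
blue n2029 px(398,191) c(595.3,-297.4) z64.7 71.5x59.6 long -5.6deg
blue n2318 px(36,235) c(543.2,-10.0) z56.1 85.9x29.2 long 54.2deg
blue n837 px(177,61) c(677.9,-124.6) z99.9 42.9x15.5 long -28.2deg
blue n5375 px(429,220) c(595.6,-297.4) z102.2 54.8x39.6 long -5.8deg
blue n7778 px(127,40) c(682.7,-111.6) z138.8 46.2x36.1 long -78.0deg
yellow n3622 px(166,177) c(591.7,-111.3) z64.8 72.2x60.0 long 7.6deg
yellow n3447 px(160,200) c(591.1,-116.9) z98.2 41.8x33.9 long 7.1deg
t=21.9 tcp [ 584.9 -197.6  163.9] alpha 5.7 travel cm [-0.06 -0.06  8.54] roll -0.0 F [-0.   0.3 -1.6] w 40.0 q [-0.4   0.52  1.54 -0.    1.07  1.07]
```

View pics/w16.png

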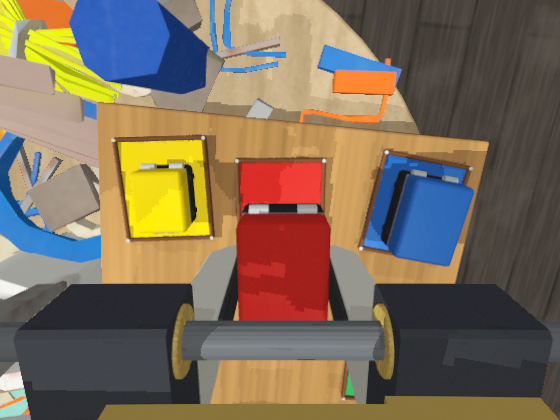

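Request:
{"method": "step_arm", "body": {
  "motion": [
    {"travel": [-0.03,-0.05,2.5],"roll": 0,"jaw": 3.6},
    {"travel": [-0.03,-0.05,5.5],"roll": 0,"jaw": 3.6},
    {"travel": [-0.03,-0.05,7.5],"roll": 0,"jaw": 3.6},
    {"travel": [-0.03,-0.05,8.2],"roll": 0,"jaw": 3.6},
    {"travel": [-0.03,-0.05,8.5],"roll": 0,"jaw": 3.6},
    {"travel": [-0.03,-0.05,8.65],"roll": 0,"jaw": 3.6},
    {"travel": [-0.03,-0.05,8.75],"roll": 0,"jaw": 3.6},
    {"travel": [-0.03,-0.05,8.75],"roll": 0,"jaw": 3.6}
  ]
}}

```text
time: 22.65
tcp_pos: [586.5, -198.0, 78.6]
orientation: [[0.995, 0.099, 0.019], [0.099, -0.995, -0.01], [0.018, 0.011, -1.0]]
contact_force: [-3.5, 0.9, 7.6]
grip_width: 39.5
```

Request:
{"method": "step_arm", "body": {
  "motion": [
    {"travel": [0,0,0],"roll": 0,"jaw": 5.2},
    {"travel": [0,0,0],"roll": 0,"jaw": 5.2},
    {"travel": [0,0,0],"roll": 0,"jaw": 5.2},
    {"travel": [0,0,-3],"roll": 0,"jaw": 5.2},
    {"travel": [0,0,-7],"roll": 0,"jaw": 5.2},
    {"travel": [0,0,-11],"roll": 0,"jaw": 5.2},
    {"travel": [0,0,-15],"roll": 0,"jaw": 5.2},
    {"travel": [0,0,-18],"roll": 0,"jaw": 5.2}
  ]
}}

```text
time: 23.45
tcp_pos: [583.3, -196.4, 261.4]
orientation: [[0.995, 0.099, 0.022], [0.099, -0.995, -0.011], [0.02, 0.013, -1.0]]
contact_force: [-0.6, 0.1, 0.7]
grip_width: 52.0
```

Request:
{"method": "step_arm", "body": {
  "motion": [
    {"travel": [-1.5,0,0],"roll": 0,"jaw": 5.2},
    {"travel": [-3,0,0],"roll": 0,"jaw": 5.2},
    {"travel": [-3,0,0],"roll": 0,"jaw": 5.2}
  ]
}}

```text
time: 23.75
tcp_pos: [552.5, -199.5, 261.3]
orientation: [[0.995, 0.098, 0.022], [0.099, -0.995, -0.011], [0.021, 0.013, -1.0]]
contact_force: [0.3, -0.8, 0.5]
grip_width: 52.2
```

```bash
python3 look.py w17; python3 -c "
from h import *
p,d=imaging.camera('top'); cv2.imwrite('pics/top1.png',cv2.resize(p[140:300,150:350,::-1],None,fx=4,fy=4,interpolation=2)); blobs('top',p,d)"
```

```text
t=23.8 tcp [ 552.5 -199.5  261.3] alpha 5.7 travel cm [-53.54 -25.62  24.7 ] roll 5.7 F [ 0.3 -0.8  0.5] w 52.2 q [-0.43  0.37  1.52 -0.    1.23  1.05]
red n1575 px(279,145) c(585.0,-197.7) z64.8 71.7x60.3 long 5.6deg
red n2761 px(282,154) c(586.0,-198.2) z102.3 55.4x40.0 long 5.8deg
blue n2021 px(81,159) c(559.0,-1.9) z57.0 106.5x41.8 long 37.1deg
blue n1193 px(369,140) c(595.4,-297.5) z64.7 71.5x59.4 long -5.3deg
blue n356 px(201,44) c(670.2,-122.7) z99.8 34.6x9.8 long -50.6deg
blue n2886 px(392,154) c(595.1,-297.0) z102.2 55.6x39.8 long -5.5deg
blue n2768 px(178,21) c(678.0,-112.1) z138.8 46.6x27.8 long -82.5deg
yellow n2454 px(193,131) c(591.9,-111.4) z64.9 72.0x60.0 long 7.6deg
yellow n1859 px(192,139) c(590.9,-116.6) z98.3 41.5x34.3 long 6.5deg
yellow n1499 px(269,376) c(370.4,-205.8) z121.4 46.5x34.0 long -82.8deg
red n134 px(274,192) c(560.7,-200.1) z64.7 59.6x20.3 long -84.7deg
blue n166 px(161,104) c(743.8,48.9) z119.6 39.7x39.1 long 20.8deg
yellow n189 px(101,149) c(650.6,182.0) z96.8 60.4x14.9 long 27.8deg
yellow n72 px(235,170) c(601.3,-113.0) z98.0 25.6x13.1 long 1.6deg
yellow n299 px(277,279) c(370.1,-203.9) z121.7 44.4x31.5 long -81.7deg
```

View pics/w17.png

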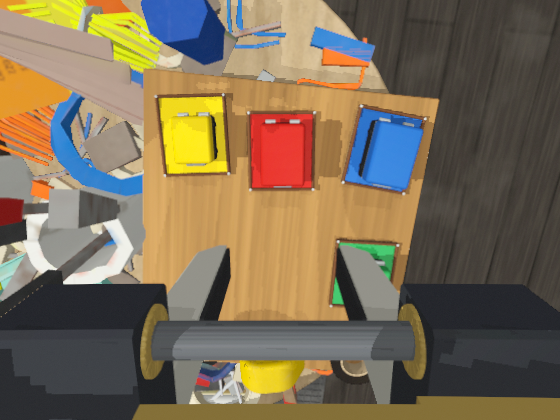

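View pics/top1.png

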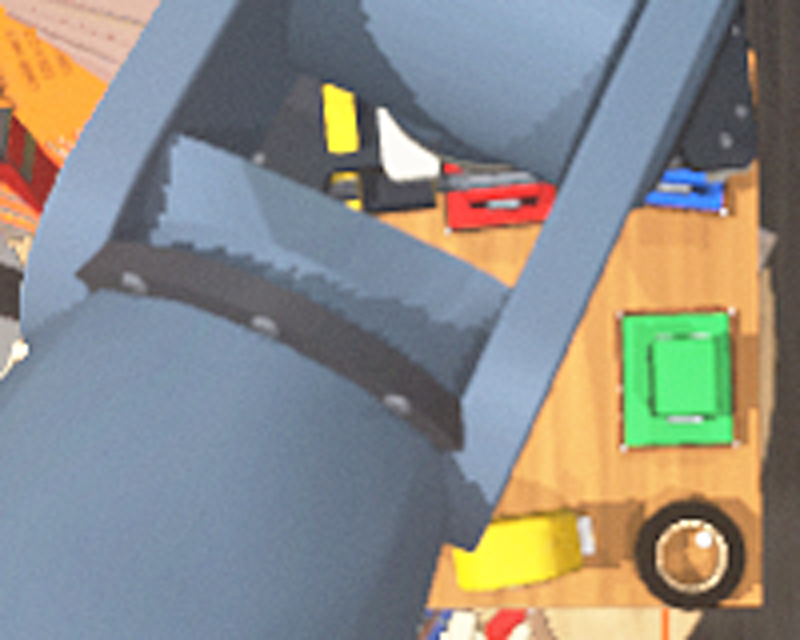

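Every case is flat and within limits: red is about 1 mm off centre, blue about 0.5 mm, green about 1 mm and yellow about 5.3 mm (limit 8 mm). The yellow figure agrees across several views. I'm leaving yellow alone, because another nudge beside the wrench is riskier than the remaining offset.

```bash
python3 -c "
from bench import ticket
print(ticket.job_done())"
```

```text
the job is handed in; nothing more can be done
None
```

I took both piles apart and set each case flat in the tray of its own colour, then handed the job in at about 24 s. No verdict was reported.

The last camera checks, against limits of 8 mm and 0.2 rad:

| Case | Off tray centre | Angle to tray |
|---|---|---|
| Red | about 1 mm | under 1° |
| Blue | about 0.5 mm | under 1° |
| Green | about 1 mm | about 0.5° |
| Yellow | about 5.3 mm | about 1° |

- **Yellow case:** It is the least well centred. I had to grip it off-centre, set it down 12 mm away from the wrench in the cup, and push it back with the fingertips. The push left it off to one side, and I did not correct that because another nudge would again have been close to the wrench.
- **Bottle contact:** While I moved in for that push, the wrist read a sideways force of about 13 N, probably the gripper touching the white bottle behind the board. I backed off at once and the force went.
- **Tape measure and black tape:** The tape measure reads where it was at the start, to within about 2 mm. The black tape I checked only by eye in the final top picture, and it shows no visible shift.
- **Final check limits:** The arm hid most of the yellow, red and blue trays in that top picture, so those three final readings rest on the wrist camera alone. The green reading is from the wrist camera just before I picked up red.

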